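Pack a set of three tiles in the sample tray

ROBOT

A 7-joint arm with a two-finger parallel gripper is mounted at the origin on the work surface. World frame = base frame: x ahead of the robot, y to its left, z up, the work surface at z = 0. Lengths are in m, angles in rad, forces in N, time in s.
With the tool pointing down it reaches from about 0.375 to 0.925 m from the base axis. Payload 3.1 kg.
Tool frame: the origin (TCP) lies on the centre line of the jaws, within the pads' length; the fingertips stand 19 mm ahead of it and the grasp point (between the pads) is the TCP; z points along the fingers, y is the line along which they close (so a half turn about z gives the same grasp; the last joint's range is limited). The gripper opens to 85 mm and grips with 20 to 120 N. Pads are 22 mm wide; open, the fingers measure 114 mm over their backs; the gripper's body (76 mm by 85 mm) begins 54 mm behind the grasp point. The pads swing forward as they close: fully open they stand 13 mm farther back than shut.
Start: joints at [1.058, 0.383, 0.044, 1.598, -0.018, 1.161, -0.05], TCP at [0.262, -0.595, 0.25] pointing down, gripper open.
Joint ranges: [-2.61, 2.61], [-0.41, 2.15], [-1.48, 1.57], [0, 2.5], [-1.57, 4.71], [0.05, 1.97], [-2.85, 2.85]. Speed limits (rad/s): [2.79, 2.79, 3.14, 3.14, 3.14, 3.14, 3.14].

INTERFACE

Orientations are given as a unit quaternion [x, y, z, w].
In Python, from plant import arm gives the robot as it stands.
- The arm moves only by the tool play_rows, never from a script. Its argument "steps" is a list of rows, each a list of 6 numbers: the shift along the tool's x, y, z in m, then the turn, a rotation vector about the tool's x, y, z in rad. A call has 1 to 20 rows; each row is the pose to reach, as a shift and turn from the pose commanded when the call began, along the tool's axes at that moment; what a row does not reach only later rows make up. A row lasts 1/8 s, in which the tool goes at most 62.5 mm and 10.7 degrees, less where a joint would pass 70% of its speed; a pose out of reach is approached as far as the arm can. A call with a gripper value outside its range is refused whole. "fingers" is the opening, from 0 (shut) to 1 (fully open), set as the call begins (left out, the last holds). The fingers move at their own pace and stop on an object; "squeeze" is the grip in N (left out, the last holds). Time passes only in rows, so rows that repeat a pose let the fingers close. It gives the time, the measured TCP pose, the force, the opening and the grip force at its end, in the units of the state.
- arm.get_state(): the state, without advancing time (a new reading comes with each control period).
- arm.get_image(name): name is "scene" or "top" or "wrist"; returns a dict with "pixels" (400x640x3 uint8, red, green, blue), "intrinsics" (3x3 intrinsics, pixels), "R" (3x3) and "t" (3): a world point X has camera coordinates R X + t; the wrist camera has in their place "tool_from_camera" (4x4, takes a point from camera to tool coordinates, whose origin is the TCP and whose axes are the flange's). Camera axes: x right, y down, z forward; pixel columns grow to the right and rows downward; lengths in m; the calibration is good to about 2 mm. A picture is of the moment at which its call begins: read the wrist's pose just before it. There is no depth.
- arm.sign_off(): hands the job in; it is judged then, once.
Trained networks look in a picture, given as the dict that the camera call returned (one of the last four; its "shot" number tells which), for a name from the list of things; names that differ only in an ending like _2 or _b are one class to them, and where a whole thing is asked for, a point or a joint stands for the part that bears it (a point fixed in the world has none). Each returns a list of dicts, best first, with "p" (0 to 1); they miss things now and then, are a little off and sometimes report something else, mostly with a low value. They report only what shows in the picture. A call takes as long as a camera call. They do not tell look-alikes from the thing itself.
- arm.look_for(picture, name): "position" ([row, column] in pixels, amid what is visible of it).
- arm.mark_of(picture, name): "position" ([row, column] in pixels: a listed point, or the origin of a listed thing).
The state is a dict: "time_s": time; "joints": joint angles; "joint_vel": joint speeds; "joint_efforts": joint torques, N m; "eef_pos": TCP position; "tcp_rot": TCP orientation; "ft_force": force on the tool from outside, world axes, zero at the start; "wrist_torque": the same for the moment, N m; "width": finger opening in m; "finger_force": force on a finger pad.
Only numpy, scipy, OpenCV 4.12 (cv2) and the standard library are available. Lean on these libraries where they do the work, as an engineer would, in place of code of your own. Each camera call takes 0.05 s, during which the arm holds its last target. There are 200 camera calls.

TASK

Pack one set of three black tiles into the wooden sample tray: stand them on their short ends, face to face in a row against the tray's tall end wall, then slide the follower up until the three are held upright and snug, without crushing the row. Leave the fourth black tile and the two unpainted ones lying on the drying rack, and do not disturb the other things on the table.

Things in the scene. Friction and masses are not known exactly. Their poses are not given: they have to be found in the camera images.
- rack: low wooden drying rack, 246 x 270 mm, fixed; origin at the centre of its underside; x points away from the robot, give or take 0.15 rad. Three pairs of 10 mm slats run along x (at y = -100, 0, 100 mm, each slat 15 mm to either side), tops 30 mm above the table. Each pair carries two tiles lengthwise, overhanging the slats by 10 mm at each side. Bearers 8 mm high lie below, at x = -103 and 103 mm
- tile_a: one of four black-painted tile slabs, 90 x 60 mm and, being hand-cut, each of its own thickness between 10 and 15 mm, 90 to 190 g; lies flat on the drying rack at the start; origin at the centre of the slab, x along the 90 mm length, y along the 60 mm width, z through the thickness
- tile_b: one of four black-painted tile slabs, 90 x 60 mm and, being hand-cut, each of its own thickness between 10 and 15 mm, 90 to 190 g; lies flat on the drying rack at the start; origin at the centre of the slab, x along the 90 mm length, y along the 60 mm width, z through the thickness
- tile_c: one of four black-painted tile slabs, 90 x 60 mm and, being hand-cut, each of its own thickness between 10 and 15 mm, 90 to 190 g; lies flat on the drying rack at the start; origin at the centre of the slab, x along the 90 mm length, y along the 60 mm width, z through the thickness
- tile_d: one of four black-painted tile slabs, 90 x 60 mm and, being hand-cut, each of its own thickness between 10 and 15 mm, 90 to 190 g; lies flat on the drying rack at the start; origin at the centre of the slab, x along the 90 mm length, y along the 60 mm width, z through the thickness
- raw_a: unpainted terracotta-coloured tile, 90 x 60 x 12 mm, same axes as the black ones, lies flat on the drying rack; not to be packed
- raw_b: unpainted terracotta-coloured tile, 90 x 60 x 12 mm, same axes as the black ones, lies flat on the drying rack; not to be packed
- tray: plywood sample tray, fixed; origin at the centre of its underside; inside x -105 to 105 mm, 76 mm wide (y); floor 8 mm above the table. Side walls and the low end wall at -x rise 28 mm above the floor, 8 mm thick; the tall end wall at +x rises 84 mm above the floor, 10 mm thick. The tall +x end points towards the robot, give or take 0.2 rad
- tray_wall (a point): foot of the tall end wall's inner face, on the floor and on the centre line: x = +105 mm, z = 8 mm in the tray
- follower: sliding wooden follower in the tray: plate 70 mm wide, 50 high, 10 thick, a foot block and a brass fin behind it. Origin at the foot of the plate's front face, on the floor and centre line; x points to the tall wall, towards which it slides (friction 2 to 3 N; stays where left). Parked at the start 140 to 155 mm from the tall wall; stops 3 mm from it
- follower_grip (a point): grip point in the brass fin, 28 mm behind and 56 mm above follower; the fin is 14 mm thick (across the tray), 36 mm long (along it, from 10 to 46 mm behind the front face) and its top is 66 mm above the tray's floor (10 mm above this point)
- tub: open grey-blue stain tub, 100 x 100 x 115 mm; origin at the centre of its underside; bystander
- tape: roll of white tape lying flat, 90 mm across, 24 mm high; origin at the centre of its underside; bystander
- paint: upright black paint bottle, 36 mm across, 110 mm high; origin at the centre of its underside; bystander
- tissues: pale green tissue pack, 100 x 180 x 50 mm; origin at the centre of its underside; bystander
There are look-alikes about, which are no part of the job. Leave any purple look-alike of the tile_d alone.

How it is judged:
At the end, for the whole second after the job is handed in: Exactly three black tiles stand on end on the tray's floor, within 0.07 rad of upright and at rest, between the tall wall and the follower, with 4 mm slack in the row at most; every other tile, the tub, tape, bottle and tissues are within 30 mm of where they began ((((angle between the x axis of tile_b and the z axis of tray, either way round below 0.07 rad and x of tile_b in the frame of tray between 0.045 and 0.105 m and y of tile_b in the frame of tray between -0.02 and 0.02 m and z of tile_b in the frame of tray between 0.048 and 0.058 m and linear speed of tile_b below 0.02 m/s) and (angle between the x axis of tile_c and the z axis of tray, either way round below 0.07 rad and x of tile_c in the frame of tray between 0.045 and 0.105 m and y of tile_c in the frame of tray between -0.02 and 0.02 m and z of tile_c in the frame of tray between 0.048 and 0.058 m and linear speed of tile_c below 0.02 m/s) and (angle between the x axis of tile_d and the z axis of tray, either way round below 0.07 rad and x of tile_d in the frame of tray between 0.045 and 0.105 m and y of tile_d in the frame of tray between -0.02 and 0.02 m and z of tile_d in the frame of tray between 0.048 and 0.058 m and linear speed of tile_d below 0.02 m/s) and distance of tile_a from where it was at the start of the episode below 0.03 m and x of follower in the frame of tray above 0.062 m) or ((angle between the x axis of tile_a and the z axis of tray, either way round below 0.07 rad and x of tile_a in the frame of tray between 0.045 and 0.105 m and y of tile_a in the frame of tray between -0.02 and 0.02 m and z of tile_a in the frame of tray between 0.048 and 0.058 m and linear speed of tile_a below 0.02 m/s) and (angle between the x axis of tile_c and the z axis of tray, either way round below 0.07 rad and x of tile_c in the frame of tray between 0.045 and 0.105 m and y of tile_c in the frame of tray between -0.02 and 0.02 m and z of tile_c in the frame of tray between 0.048 and 0.058 m and linear speed of tile_c below 0.02 m/s) and (angle between the x axis of tile_d and the z axis of tray, either way round below 0.07 rad and x of tile_d in the frame of tray between 0.045 and 0.105 m and y of tile_d in the frame of tray between -0.02 and 0.02 m and z of tile_d in the frame of tray between 0.048 and 0.058 m and linear speed of tile_d below 0.02 m/s) and distance of tile_b from where it was at the start of the episode below 0.03 m and x of follower in the frame of tray above 0.0635 m) or ((angle between the x axis of tile_a and the z axis of tray, either way round below 0.07 rad and x of tile_a in the frame of tray between 0.045 and 0.105 m and y of tile_a in the frame of tray between -0.02 and 0.02 m and z of tile_a in the frame of tray between 0.048 and 0.058 m and linear speed of tile_a below 0.02 m/s) and (angle between the x axis of tile_b and the z axis of tray, either way round below 0.07 rad and x of tile_b in the frame of tray between 0.045 and 0.105 m and y of tile_b in the frame of tray between -0.02 and 0.02 m and z of tile_b in the frame of tray between 0.048 and 0.058 m and linear speed of tile_b below 0.02 m/s) and (angle between the x axis of tile_d and the z axis of tray, either way round below 0.07 rad and x of tile_d in the frame of tray between 0.045 and 0.105 m and y of tile_d in the frame of tray between -0.02 and 0.02 m and z of tile_d in the frame of tray between 0.048 and 0.058 m and linear speed of tile_d below 0.02 m/s) and distance of tile_c from where it was at the start of the episode below 0.03 m and x of follower in the frame of tray above 0.065 m) or ((angle between the x axis of tile_a and the z axis of tray, either way round below 0.07 rad and x of tile_a in the frame of tray between 0.045 and 0.105 m and y of tile_a in the frame of tray between -0.02 and 0.02 m and z of tile_a in the frame of tray between 0.048 and 0.058 m and linear speed of tile_a below 0.02 m/s) and (angle between the x axis of tile_b and the z axis of tray, either way round below 0.07 rad and x of tile_b in the frame of tray between 0.045 and 0.105 m and y of tile_b in the frame of tray between -0.02 and 0.02 m and z of tile_b in the frame of tray between 0.048 and 0.058 m and linear speed of tile_b below 0.02 m/s) and (angle between the x axis of tile_c and the z axis of tray, either way round below 0.07 rad and x of tile_c in the frame of tray between 0.045 and 0.105 m and y of tile_c in the frame of tray between -0.02 and 0.02 m and z of tile_c in the frame of tray between 0.048 and 0.058 m and linear speed of tile_c below 0.02 m/s) and distance of tile_d from where it was at the start of the episode below 0.03 m and x of follower in the frame of tray above 0.0665 m)) and distance of each of raw_a, raw_b, tub, tape, paint, tissues from where it was at the start of the episode below 0.03 m); the robot touches nothing.
It fails at once if the follower crushes the row (more than 60 N on a tile) (contact force between follower and tile_a above 60 N or contact force between follower and tile_b above 60 N or contact force between follower and tile_c above 60 N or contact force between follower and tile_d above 60 N).
It fails at once if an unpainted tile is moved more than 30 mm (distance of any of raw_a, raw_b from where it was at the start of the episode above 0.03 m).
It fails at once if a bystander is moved more than 30 mm (distance of any of tub, tape, paint, tissues from where it was at the start of the episode above 0.03 m).
It also fails if it takes over 72 s, if anything falls off the work surface, if the arm or the gripper's body presses on something with over 40 N, if the wrist force passes 120 N, or if a joint passes its speed limit or range.

## Working session

There is one attempt and no reset: what is moved stays moved. The work goes in short steps, Python scripts to look and compute and a tool call to move; the robot and the scene stay as the last step left them, time stands still between calls to the robot, and variables do not carry over. Pictures are saved under pics/ and viewed, at most 15 in all, crops included, and the job is handed in when it is done.

Besides the shell and the picture viewer there is one more tool, called after "Call:" by a JSON object that holds its "op" and its "data", one argument or row to a line. play_rows: Moves the arm, as the interface text tells. Its arguments: {"type":"object","properties":{"steps":{"type":"array"},"fingers":{"type":"number"},"squeeze":{"type":"number"}},"required":["steps"]}

```bash
mkdir -p pics; ls; cat > h.py <<'E'
import numpy as np, cv2
from plant import arm
from scipy.spatial.transform import Rotation as Ro
def ray(im,rc,z):
    K=np.array(im["intrinsics"]);R=np.array(im["R"]);t=np.array(im["t"])
    d=R.T@np.linalg.inv(K)@np.array([rc[1],rc[0],1.]);c=-R.T@t
    return c+d*(z-c[2])/d[2]
def proj(im,X):
    p=np.array(im["intrinsics"])@(np.array(im["R"])@np.array(X)+np.array(im["t"]));return p[:2]/p[2]
def save(im,n,crop=None,f=1):
    p=im["pixels"][:,:,::-1]
    if crop: p=p[crop[0]:crop[1],crop[2]:crop[3]]
    cv2.imwrite("pics/"+n,cv2.resize(p,None,fx=f,fy=f))
E
python3 - <<'E'
from h import *
np.set_printoptions(precision=4,suppress=True)
s=arm.get_state();print(s["time_s"],s["eef_pos"],s["tcp_rot"],s["width"],s["ft_force"])
for n in ["top","scene"]:
    im=arm.get_image(n);save(im,n+"0.png")
    print(n,"cam",-np.array(im["R"]).T@im["t"])
    for k,z in [("rack",0),("tile_a",.036),("raw_a",.036),("tray",0),("tray_wall",.008),("follower",.008),("follower_grip",.064),("tub",0),("tape",0),("paint",0),("tissues",0)]:
        for d in arm.mark_of(im,k)[:7]:
            if d["p"]>.2: print(k,round(d["p"],2),np.round(d["position"],1),ray(im,d["position"],z)[:2])
E
```

```text
pics
0.0 [ 0.2616 -0.594   0.2489] [ 0.9786  0.2059 -0.0003 -0.0013] 0.08547360449834307 [0.1079 0.2885 0.1824]
top cam [ 0.3178 -0.0769  1.1877]
rack 0.74 [183.  367.2] [ 0.5773 -0.1862]
rack 0.31 [206.2 410.2] [ 0.5202 -0.293 ]
tile_a 0.97 [204.1 413.2] [ 0.5193 -0.2937]
tile_a 0.96 [165.7 406.9] [ 0.6143 -0.2797]
tile_a 0.75 [205.5 363.6] [ 0.5138 -0.1743]
tile_a 0.72 [315.6 452.5] [ 0.2586 -0.3809]
tile_a 0.66 [154.  330.1] [ 0.6407 -0.0917]
tile_a 0.61 [218.  458.2] [ 0.4874 -0.4008]
raw_a 0.71 [161.4 369.2] [ 0.6236 -0.1877]
raw_a 0.69 [202.  325.2] [ 0.5208 -0.0816]
raw_a 0.63 [111.7 345.6] [ 0.7503 -0.1288]
tray 0.92 [184.5 229. ] [0.5676 0.1605]
tray_wall 0.89 [223.3 226.6] [0.4683 0.16  ]
tray_wall 0.46 [183.1 367.1] [ 0.5753 -0.1852]
follower 0.92 [167.8 231.3] [0.6088 0.1553]
follower 0.34 [ 94.5 286.8] [0.8049 0.0216]
follower_grip 0.86 [149.4 230.1] [0.6404 0.1493]
tub 0.76 [ 98.8 287.9] [0.7965 0.0191]
tub 0.61 [207.3 410.5] [ 0.5174 -0.2937]
tape 0.77 [108.3 342.8] [ 0.7729 -0.1231]
paint 0.83 [114.4 393.4] [ 0.7584 -0.2531]
tissues 0.84 [108.6 215.8] [0.7671 0.2045]

[... 297 characters left out ...]
]
tile_a 0.72 [225.7 204.1] [ 0.5575 -0.4104]
tile_a 0.67 [236.3 249.1] [ 0.6316 -0.3007]
raw_a 0.9 [201.  315.7] [ 0.515  -0.0947]
raw_a 0.65 [227.5 290. ] [ 0.6211 -0.1927]
tray 0.76 [209.  398.9] [0.5654 0.1498]
tray_wall 0.91 [192.6 387. ] [0.4823 0.1471]
tray_wall 0.44 [210.5 400.3] [0.5841 0.1443]
follower 0.63 [227.2 327.3] [ 0.6088 -0.0864]
follower 0.6 [213.8 409.5] [0.6062 0.1628]
follower_grip 0.89 [205.1 410.9] [0.6403 0.1414]
follower_grip 0.4 [226.  325.9] [ 0.6738 -0.1105]
tub 0.69 [264.1 386.6] [0.7786 0.0159]
tub 0.49 [229.5 288.3] [ 0.5821 -0.1905]
tape 0.79 [269.5 332.4] [ 0.7636 -0.1187]
paint 0.74 [279.3 277.5] [ 0.7629 -0.2526]
tissues 0.67 [249.8 453.9] [0.7721 0.2064]
```

View pics/top0.png

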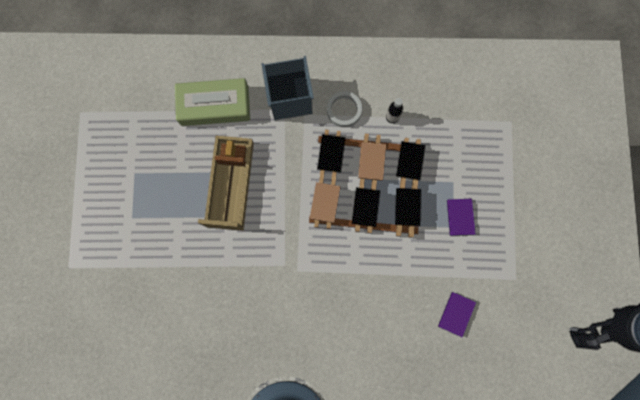

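View pics/scene0.png

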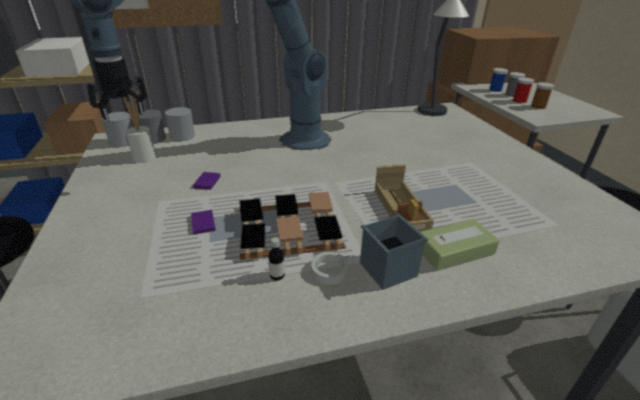

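The top view shows black tiles at about (331,153), (411,161), (366,207) and (408,207) (col,row). The raw tiles are at (372,160) and (325,202), the tray is at (229,183) with its tall end at the bottom, and the two purple look-alikes lie to the right. I'll refine the poses by fitting silhouettes.

```bash
cat > fit.py <<'E'
from h import *
from scipy.optimize import minimize
def box(x0,x1,y0,y1,z0,z1): return np.array([[x,y,z] for x in(x0,x1) for y in(y0,y1) for z in(z0,z1)])
def sil(im,parts,p,S=4):
    m=np.zeros((400*S,640*S),np.uint8);c,s=np.cos(p[2]),np.sin(p[2])
    for b in parts:
        w=np.c_[p[0]+c*b[:,0]-s*b[:,1],p[1]+s*b[:,0]+c*b[:,1],b[:,2]]
        q=np.array([proj(im,X) for X in w])
        cv2.fillConvexPoly(m,cv2.convexHull(np.round(((q+.5)*S-.5)*16).astype(np.int32)),1,shift=4)
    return m
def fit(im,mask,parts,p0,S=4):
    M=cv2.resize(mask.astype(np.float32),None,fx=S,fy=S,interpolation=cv2.INTER_LINEAR)>.5
    def cost(u):
        m=sil(im,parts,p0+u*[.01,.01,.05])>0;return 1-(m&M).sum()/(m|M).sum()
    r=minimize(cost,np.zeros(3),method="Nelder-Mead",options=dict(initial_simplex=[[0,0,0],[1,0,0],[0,1,0],[0,0,1.]],xatol=.01,fatol=1e-4))
    return p0+r.x*[.01,.01,.05],1-r.fun
TR=[box(-.113,.115,-.046,.046,0,.036),box(.105,.115,-.046,.046,0,.092)]
TI=[box(-.045,.045,-.03,.03,.030,.0425)]
E
python3 - <<'E'
from fit import *
np.set_printoptions(precision=4,suppress=True)
for n in ["top","scene"]:
    im=arm.get_image(n);px=im["pixels"].astype(int);hsv=cv2.cvtColor(im["pixels"],cv2.COLOR_RGB2HSV)
    dark=px.max(2)<35
    for nm,x,y in [("A",.519,-.294),("B",.514,-.174),("C",.614,-.28),("D",.64,-.092)]:
        cc,rr=proj(im,[x,y,.036]).astype(int)
        _,lab=cv2.connectedComponents(dark.astype(np.uint8));l=lab[rr,cc];m=(lab==l)&(l>0)
        print(n,nm,m.sum(),*fit(im,m,TI,np.array([x,y,-.1])))
    wood=((hsv[...,0]<32)&(hsv[...,1]>75)).astype(np.uint8)
    # keep the component region round the tray
    cc,rr=proj(im,[.567,.157,.02]).astype(int)
    w=np.zeros_like(wood);w[max(rr-70,0):rr+70,cc-50:cc+50]=wood[max(rr-70,0):rr+70,cc-50:cc+50]
    w=cv2.morphologyEx(w,cv2.MORPH_CLOSE,np.ones((7,7),np.uint8))
    _,lab,st,_=cv2.connectedComponentsWithStats(w);w=lab==1+np.argmax(st[1:,4])
    cs,_=cv2.findContours(w.astype(np.uint8),0,1);w=w.astype(np.uint8);cv2.drawContours(w,cs,-1,1,-1)
    p,i=fit(im,w>0,TR,np.array([.567,.157,np.pi-.1]));print(n,"tray",w.sum(),p,i)
    ov=im["pixels"].copy();m=sil(im,TR,p,1)
    for k,c in ((m,(255,0,0)),(w,(0,255,0))):
        cs,_=cv2.findContours(k,0,1);cv2.drawContours(ov,cs,-1,c,1)
    save(dict(pixels=ov),f"ov_{n}.png",(max(rr-60,0),rr+60,cc-60,cc+60),3)
a,b=cv2.imread("pics/ov_top.png"),cv2.imread("pics/ov_scene.png");cv2.imwrite("pics/ov.png",np.hstack([a,b]))
E
```

```text
top A 864 [ 0.5137 -0.2806 -0.1115] 0.8715034413083286
top B 841 [ 0.5103 -0.1787 -0.0851] 0.8666967334578958
top C 804 [ 0.6303 -0.2883 -0.1754] 0.8458856804578044
top D 782 [ 0.6445 -0.0949 -0.108 ] 0.8510580390555895
top tray 3482 [0.5715 0.1564 3.0795] 0.9173926648111855
scene A 405 [ 0.5113 -0.2806 -0.0727] 0.8385342483490872
scene B 375 [ 0.5081 -0.181  -0.1413] 0.8275576418611073
scene C 514 [ 0.6262 -0.2915 -0.0894] 0.8196623039264662
scene D 471 [ 0.6411 -0.0973 -0.1916] 0.8083986682418645
scene tray 1849 [0.5593 0.1579 3.0354] 0.7629242279116726
```

View pics/ov.png

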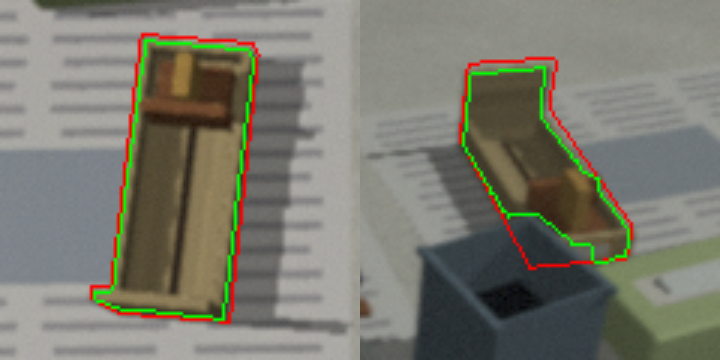

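```bash
cat >> h.py <<'E'
def pose(pos,yaw,tilt): return np.array(pos,float),Ro.from_euler("z",yaw)*Ro.from_euler("x",np.pi)*Ro.from_euler("y",tilt)
def rows(targets,start=None):
    s=arm.get_state();p0,R0=(np.array(s["eef_pos"]),Ro.from_quat(s["tcp_rot"])) if start is None else start
    for p,R in targets:
        print(np.round(np.r_[R0.inv().apply(p-p0),(R0.inv()*R).as_rotvec()],4).tolist())
def grip_pt(c,yaw,tilt,off=.012,back=.003,z=.036):
    p=np.array([c[0]-off*np.cos(yaw),c[1]-off*np.sin(yaw),z]);return p-back*pose(p,yaw,tilt)[1].as_matrix()[:,2]
E
python3 - <<'E'
from h import *
g=grip_pt((.513,-.281),-.09,np.pi/4);print(g)
rows([pose(g+[0,0,.09],-.09,np.pi/4)])
E
```

```text
[ 0.49893583 -0.2797308   0.03812132]
[0.3439, -0.1929, 0.1222, -0.1982, 0.7683, 0.4785]
```

Call:
{"op": "play_rows", "data": {
  "steps": [
    [0.3439, -0.1929, 0.1222, -0.1982, 0.7683, 0.4785],
    [0.3439, -0.1929, 0.1222, -0.1982, 0.7683, 0.4785],
    [0.3439, -0.1929, 0.1222, -0.1982, 0.7683, 0.4785],
    [0.3439, -0.1929, 0.1222, -0.1982, 0.7683, 0.4785],
    [0.3439, -0.1929, 0.1222, -0.1982, 0.7683, 0.4785],
    [0.3439, -0.1929, 0.1222, -0.1982, 0.7683, 0.4785],
    [0.3439, -0.1929, 0.1222, -0.1982, 0.7683, 0.4785],
    [0.3439, -0.1929, 0.1222, -0.1982, 0.7683, 0.4785],
    [0.3439, -0.1929, 0.1222, -0.1982, 0.7683, 0.4785]
  ],
  "fingers": 1,
  "squeeze": 50
}}

```text
time_s: 2.42
eef_pos: [0.4979, -0.2842, 0.1404]
tcp_rot: [0.926, -0.038, 0.376, 0.008]
ft_force: [-7.8, -14.8, -11.1]
width: 0.085
finger_force: 0.0
```

```bash
cat >> h.py <<'E'
def wrist():
    s=arm.get_state();im=arm.get_image("wrist")
    T=np.eye(4);T[:3,:3]=Ro.from_quat(s["tcp_rot"]).as_matrix();T[:3,3]=s["eef_pos"]
    C=np.linalg.inv(T@np.array(im["tool_from_camera"]));im["R"]=C[:3,:3];im["t"]=C[:3,3];return im
E
python3 - <<'E'
from fit import *
np.set_printoptions(precision=4,suppress=True)
im=wrist();s=arm.get_state();print(s["time_s"],s["eef_pos"],s["tcp_rot"],s["ft_force"],s["joints"])
g=grip_pt((.513,-.281),-.09,np.pi/4)
R=Ro.from_quat(s["tcp_rot"]);print((pose(g,-.09,np.pi/4)[1]*R.inv()).as_rotvec())
dark=(im["pixels"].max(2)<35).astype(np.uint8);_,lab=cv2.connectedComponents(dark)
for nm,x,y in [("A",.513,-.281),("B",.5095,-.179),("C",.629,-.29)]:
    c=proj(im,[x,y,.04]).astype(int);print(nm,c)
    if 0<=c[0]<640 and 0<=c[1]<400 and lab[c[1],c[0]]: 
        m=lab==lab[c[1],c[0]];print(m.sum(),*fit(im,m,TI,np.array([x,y,-.1]),2))
save(im,"w1.png")
E
```

```text
2.475 [ 0.5007 -0.2806  0.1427] [ 0.9247 -0.0344  0.3791  0.0052] [1.8268 2.229  0.1677] [ 1.6679  0.4587 -1.1054  2.2839 -1.5694  0.0585  0.6495]
[-0.017  -0.0065 -0.0224]
A [318 295]Traceback (most recent call last):
  File "<stdin>", line 10, in <module>
  File "fit.py", line 15, in fit
    r=minimize(cost,np.zeros(3),method="Nelder-Mead",options=dict(initial_simplex=[[0,0,0],[1,0,0],[0,1,0],[0,0,1.]],xatol=.01,fatol=1e-4))
    res = _minimize_neldermead(fun, x0, args, callback, bounds=bounds,
                               **options)
    fsim[k] = func(sim[k])
              ~~~~^^^^^^^^
    fx = function(np.copy(x), *(wrapper_args + args))
  File "fit.py", line 14, in cost
    m=sil(im,parts,p0+u*[.01,.01,.05])>0;return 1-(m&M).sum()/(m|M).sum()
                                                   ~^~
ValueError: operands could not be broadcast together with shapes (1600,2560) (800,1280)
```

```bash
sed -i 's/\[.01,.01,.05\])>0/[.01,.01,.05],S)>0/' fit.py
python3 - <<'E'
from h import *
th=-np.radians(35)
g=grip_pt((.513,-.281),-.09,th,off=-.012);print(g)
rows([pose(g+[-.02,0,.15],-.09,-.1),pose(g+[0,0,.09],-.09,th)])
E
```

```text
[ 0.5266652  -0.2822332   0.03845746]
[0.0364, 0.0005, -0.0283, -0.0237, -0.8774, 0.0161]
[0.0086, 0.0002, 0.0284, -0.0198, -1.3882, 0.0227]
```

Call:
{"op": "play_rows", "data": {
  "steps": [
    [0.0364, 0.0005, -0.0283, -0.0237, -0.8774, 0.0161],
    [0.0364, 0.0005, -0.0283, -0.0237, -0.8774, 0.0161],
    [0.0364, 0.0005, -0.0283, -0.0237, -0.8774, 0.0161],
    [0.0364, 0.0005, -0.0283, -0.0237, -0.8774, 0.0161],
    [0.0364, 0.0005, -0.0283, -0.0237, -0.8774, 0.0161],
    [0.0086, 0.0002, 0.0284, -0.0198, -1.3882, 0.0227],
    [0.0086, 0.0002, 0.0284, -0.0198, -1.3882, 0.0227],
    [0.0086, 0.0002, 0.0284, -0.0198, -1.3882, 0.0227],
    [0.0086, 0.0002, 0.0284, -0.0198, -1.3882, 0.0227],
    [0.0086, 0.0002, 0.0284, -0.0198, -1.3882, 0.0227]
  ]
}}

```text
time_s: 3.72
eef_pos: [0.5243, -0.2897, 0.1275]
tcp_rot: [0.968, -0.046, -0.246, -0.012]
ft_force: [0.6, -0.5, 0.1]
width: 0.0851
finger_force: 0.0
```

```bash
python3 - <<'E'
from fit import *
np.set_printoptions(precision=4,suppress=True)
im=wrist();s=arm.get_state();print(s["time_s"],s["eef_pos"],s["joints"])
save(im,"w1.png")
R=Ro.from_quat(s["tcp_rot"]);print((pose([0,0,0],-.09,-np.radians(35))[1]*R.inv()).as_rotvec())
dark=(im["pixels"].max(2)<35).astype(np.uint8);_,lab=cv2.connectedComponents(dark)
for nm,x,y in [("A",.513,-.281),("B",.5095,-.179),("C",.629,-.29)]:
    c=proj(im,[x,y,.04]).astype(int);print(nm,c)
    if 0<=c[0]<640 and 0<=c[1]<400 and lab[c[1],c[0]]: 
        m=lab==lab[c[1],c[0]];print(m.sum(),*fit(im,m,TI,np.array([x,y,-.1]),2))
E
```

```text
3.775 [ 0.5266 -0.287   0.1217] [ 0.2633  0.7091  0.1491  1.4729  0.0481  1.4494 -1.2776]
[0.0056 0.106  0.0012]
A [310 164]
12388 [ 0.5102 -0.2795 -0.0357] 0.9423157414101442
B [149 180]
11708 [ 0.508  -0.1791 -0.1204] 0.9185459969773695
C [297 -77]
```

View pics/w1.png

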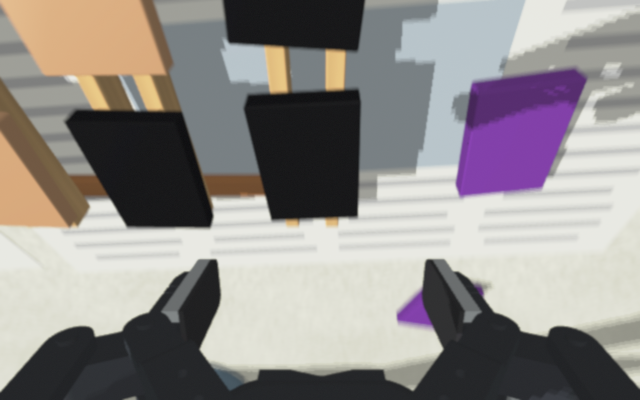

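```bash
python3 - <<'E'
from h import *
th=-np.radians(35);s=arm.get_state();print(s["time_s"],s["eef_pos"])
g=grip_pt((.511,-.2805),-.08,th,off=-.012);print(g)
rows([pose(g+[0,0,.05],-.08,th),pose(g,-.08,th)])
E
```

```text
3.775 [ 0.5265772  -0.28703536  0.12167351]
[ 0.52467685 -0.28159649  0.03845746]
[0.014, -0.0051, 0.0302, -0.0092, -0.1061, -0.0072]
[0.0382, -0.0049, 0.074, -0.0092, -0.1061, -0.0072]
```

Call:
{"op": "play_rows", "data": {
  "steps": [
    [0, 0, 0, 0, 0, 0],
    [0, 0, 0, 0, 0, 0]
  ]
}}

```text
time_s: 4.03
eef_pos: [0.522, -0.2901, 0.1267]
tcp_rot: [0.969, -0.047, -0.244, -0.014]
ft_force: [-0.6, -0.3, 0.7]
width: 0.0854
finger_force: 0.0
```

```bash
python3 - <<'E'
from h import *
th=-np.radians(35);s=arm.get_state();print(s["time_s"],s["eef_pos"])
print((pose([0,0,0],-.09,th)[1]*Ro.from_quat(s["tcp_rot"]).inv()).as_rotvec())
g=grip_pt((.511,-.2805),-.08,th,off=-.012);print(g)
rows([pose(g+[0,0,.05],-.08,th),pose(g,-.08,th)])
E
```

```text
4.025 [ 0.52200918 -0.29011541  0.1267132 ]
[0.00696694 0.11754764 0.00720987]
[ 0.52467685 -0.28159649  0.03845746]
[0.0197, -0.0086, 0.0329, -0.0124, -0.1177, -0.0123]
[0.0434, -0.0084, 0.0769, -0.0124, -0.1177, -0.0123]
```

Call:
{"op": "play_rows", "data": {
  "steps": [
    [0.0197, -0.0086, 0.0329, -0.0124, -0.1177, -0.0123],
    [0.0197, -0.0086, 0.0329, -0.0124, -0.1177, -0.0123],
    [0.0434, -0.0084, 0.0769, -0.0124, -0.1177, -0.0123],
    [0.0434, -0.0084, 0.0769, -0.0124, -0.1177, -0.0123],
    [0.0434, -0.0084, 0.0769, -0.0124, -0.1177, -0.0123],
    [0.0434, -0.0084, 0.0769, -0.0124, -0.1177, -0.0123]
  ]
}}

```text
time_s: 4.78
eef_pos: [0.5269, -0.2813, 0.0407]
tcp_rot: [0.953, -0.038, -0.299, -0.012]
ft_force: [-0.6, 0.6, -0.2]
width: 0.0855
finger_force: 0.0
```

```bash
python3 - <<'E'
from h import *
th=-np.radians(35);s=arm.get_state();print(s["time_s"],s["eef_pos"],s["ft_force"])
print((pose([0,0,0],-.08,th)[1]*Ro.from_quat(s["tcp_rot"]).inv()).as_rotvec())
save(wrist(),"w2.png")
E
```

```text
4.775 [ 0.52686854 -0.28125629  0.04070551] [-0.55260203  0.56198689 -0.2146703 ]
[ 0.0002408   0.00343147 -0.00108126]
```

View pics/w2.png

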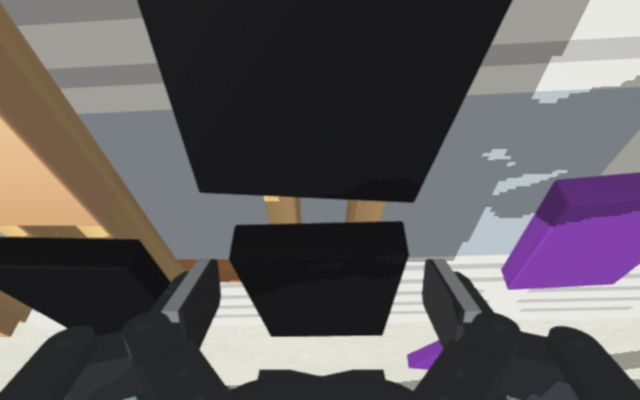

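The tile is centred between the open pads (columns 232–405, fingers at 200–440). Next: close.

Call:
{"op": "play_rows", "data": {
  "steps": [
    [0, 0, 0, 0, 0, 0],
    [0, 0, 0, 0, 0, 0],
    [0, 0, 0, 0, 0, 0],
    [0, 0, 0, 0, 0, 0]
  ],
  "fingers": 0.3,
  "squeeze": 50
}}

```text
time_s: 5.32
eef_pos: [0.5268, -0.2803, 0.0387]
tcp_rot: [0.953, -0.037, -0.3, -0.012]
ft_force: [2.3, -0.0, 5.3]
width: 0.0595
finger_force: 54.1
```

```bash
python3 - <<'E'
from h import *
ty=3.08;th=-np.radians(35);tp=np.radians(55)
s=arm.get_state();p=np.array(s["eef_pos"]);print(s["time_s"],p,s["width"])
# tray frame helpers: distance from wall d -> world
W=np.array([.5715,.1564]);ax=np.array([np.cos(ty),np.sin(ty)])
for d in (.018,.04,.062):
    print(d,W+ax*(.105-d))
t=W+ax*(.105-.018)
rows([pose(p+[0,0,.13],-.08,th),pose([.50,-.12,.24],np.pi/4,0),pose([.52,.02,.24],np.pi/2,0),pose([*t,.2],3*np.pi/4,.2),pose([*t,.2],ty,.6),pose([*t,.16],ty,tp)])
E
```

```text
5.325 [ 0.52675575 -0.28026355  0.03871367] 0.05951520836161211
0.018 [0.48466497 0.16175517]
0.04 [0.50662325 0.16040099]
0.062 [0.52858154 0.15904681]
[-0.0746, -0.0001, -0.1065, 0.0006, -0.0001, 0.0025]
[-0.1474, -0.1579, -0.1424, -0.2641, 0.5715, -0.8351]
[-0.1399, -0.299, -0.1475, -0.5025, 0.4636, -1.5915]
[-0.1547, -0.4376, -0.0881, -0.5035, 0.3584, -2.4152]
[-0.1547, -0.4376, -0.0881, 0.0168, 0.0154, 3.1289]
[-0.1318, -0.4375, -0.0553, -0.5438, 0.0187, 3.0833]
```

Call:
{"op": "play_rows", "data": {
  "steps": [
    [-0.03, 0, -0.043, 0, 0, 0],
    [-0.0746, -0.0001, -0.1065, 0.0006, -0.0001, 0.0025],
    [-0.0746, -0.0001, -0.1065, 0.0006, -0.0001, 0.0025],
    [-0.1474, -0.1579, -0.1424, -0.2641, 0.5715, -0.8351],
    [-0.1474, -0.1579, -0.1424, -0.2641, 0.5715, -0.8351],
    [-0.1474, -0.1579, -0.1424, -0.2641, 0.5715, -0.8351],
    [-0.1474, -0.1579, -0.1424, -0.2641, 0.5715, -0.8351],
    [-0.1474, -0.1579, -0.1424, -0.2641, 0.5715, -0.8351],
    [-0.1474, -0.1579, -0.1424, -0.2641, 0.5715, -0.8351],
    [-0.1399, -0.299, -0.1475, -0.5025, 0.4636, -1.5915],
    [-0.1399, -0.299, -0.1475, -0.5025, 0.4636, -1.5915],
    [-0.1399, -0.299, -0.1475, -0.5025, 0.4636, -1.5915],
    [-0.1399, -0.299, -0.1475, -0.5025, 0.4636, -1.5915],
    [-0.1547, -0.4376, -0.0881, -0.5035, 0.3584, -2.4152],
    [-0.1547, -0.4376, -0.0881, -0.5035, 0.3584, -2.4152],
    [-0.1547, -0.4376, -0.0881, -0.5035, 0.3584, -2.4152],
    [-0.1547, -0.4376, -0.0881, -0.5035, 0.3584, -2.4152],
    [-0.1547, -0.4376, -0.0881, -0.5035, 0.3584, -2.4152]
  ]
}}

```text
time_s: 7.58
eef_pos: [0.4824, 0.1616, 0.197]
tcp_rot: [0.379, 0.92, 0.037, -0.095]
ft_force: [-0.1, -0.9, -1.1]
width: 0.0591
finger_force: 54.0
```

```bash
python3 - <<'E'
from h import *
ty=3.08;tp=np.radians(55)
s=arm.get_state();print(s["time_s"],s["eef_pos"],np.round(s["joints"],2),s["width"],s["finger_force"])
t=[.4847,.1618]
rows([pose([*t,.18],ty,.5),pose([*t,.15],ty,tp)])
E
```

```text
7.575 [0.48235622 0.16158599 0.19695313] [ 0.07  0.27 -0.42  1.9  -0.08  1.08  0.49] 0.05914908754706576 54.0106608759379
[-0.0049, 0.0019, 0.0163, 0.2462, 0.2805, -0.6794]
[-0.0111, 0.002, 0.0457, 0.4023, 0.7198, -0.6172]
```

Call:
{"op": "play_rows", "data": {
  "steps": [
    [-0.0049, 0.0019, 0.0163, 0.2462, 0.2805, -0.6794],
    [-0.0049, 0.0019, 0.0163, 0.2462, 0.2805, -0.6794],
    [-0.0049, 0.0019, 0.0163, 0.2462, 0.2805, -0.6794],
    [-0.0049, 0.0019, 0.0163, 0.2462, 0.2805, -0.6794],
    [-0.0111, 0.002, 0.0457, 0.4023, 0.7198, -0.6172],
    [-0.0111, 0.002, 0.0457, 0.4023, 0.7198, -0.6172],
    [-0.0111, 0.002, 0.0457, 0.4023, 0.7198, -0.6172],
    [-0.0111, 0.002, 0.0457, 0.4023, 0.7198, -0.6172],
    [-0.0111, 0.002, 0.0457, 0.4023, 0.7198, -0.6172],
    [-0.0111, 0.002, 0.0457, 0.4023, 0.7198, -0.6172]
  ]
}}

```text
time_s: 8.82
eef_pos: [0.4863, 0.1625, 0.1532]
tcp_rot: [0.029, 0.888, 0.015, -0.458]
ft_force: [0.8, -0.2, -1.3]
width: 0.0591
finger_force: 54.1
```

```bash
python3 - <<'E'
from h import *
ty=3.08;tp=np.radians(55)
s=arm.get_state();print(s["time_s"],s["eef_pos"],np.round(s["joints"],2),s["width"])
print((pose([0,0,0],ty,tp)[1]*Ro.from_quat(s["tcp_rot"]).inv()).as_rotvec())
im=wrist();sc=arm.get_image("scene");tp_=arm.get_image("top")
a=cv2.resize(im["pixels"],(400,250));b=np.zeros((250,800,3),np.uint8)
b[:,:400]=a;b[:,400:600]=cv2.resize(sc["pixels"][140:265,350:450],(200,250));b[:,600:]=cv2.resize(tp_["pixels"][125:250,180:280],(200,250))
save(dict(pixels=b),"c3.png")
E
```

```text
8.825 [0.48634567 0.16251236 0.15317452] [ 0.06  0.85 -0.47  1.43 -0.05  1.8   1.09] 0.05913622369406886
[-0.00036923  0.00692167  0.0034431 ]
```

View pics/c3.png

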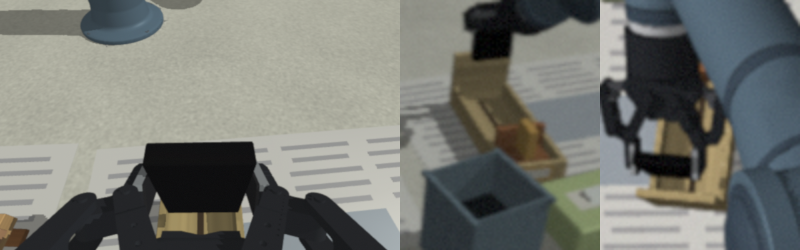

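```bash
python3 - <<'E'
from h import *
ty=3.08;tp=np.radians(55)
rows([pose([.494,.1615,z],ty,tp) for z in (.11,.073)])
E
```

```text
[-0.0395, -0.0003, 0.0189, 0.0034, 0.0067, -0.0017]
[-0.0697, -0.0003, 0.0403, 0.0034, 0.0067, -0.0017]
```

Call:
{"op": "play_rows", "data": {
  "steps": [
    [-0.0395, -0.0003, 0.0189, 0.0034, 0.0067, -0.0017],
    [-0.0395, -0.0003, 0.0189, 0.0034, 0.0067, -0.0017],
    [-0.058, -0.0003, 0.032, 0.0034, 0.0067, -0.0017],
    [-0.0697, -0.0003, 0.0403, 0.0034, 0.0067, -0.0017],
    [-0.0697, -0.0003, 0.0403, 0.0034, 0.0067, -0.0017]
  ]
}}

```text
time_s: 9.6
eef_pos: [0.4928, 0.161, 0.0709]
tcp_rot: [0.028, 0.885, 0.014, -0.464]
ft_force: [-0.3, 0.7, -1.0]
width: 0.059
finger_force: 54.1
```

```bash
python3 - <<'E'
from h import *
ty=3.08;tp=np.radians(55)
s=arm.get_state();print(s["time_s"],s["eef_pos"],s["ft_force"])
rows([pose([.494,.1615,z],ty,tp) for z in (.071,.0685,.067)])
E
```

```text
9.6 [0.49281152 0.16101928 0.07092101] [-0.30066026  0.65312735 -1.04285791]
[-0.0006, 0.0006, -0.001, -0.0005, -0.0048, -0.0011]
[-0.0026, 0.0006, 0.0004, -0.0005, -0.0048, -0.0011]
[-0.0039, 0.0006, 0.0013, -0.0005, -0.0048, -0.0011]
```

Call:
{"op": "play_rows", "data": {
  "steps": [
    [-0.0008, 0, 0.0006, 0, 0, 0],
    [-0.0016, 0, 0.0012, 0, 0, 0],
    [-0.0024, 0, 0.0017, 0, 0, 0],
    [-0.0024, 0, 0.0017, 0, 0, 0]
  ]
}}

```text
time_s: 10.1
eef_pos: [0.4938, 0.1613, 0.0691]
tcp_rot: [0.028, 0.886, 0.014, -0.462]
ft_force: [0.8, 0.2, -1.0]
width: 0.0589
finger_force: 54.1
```

Call:
{"op": "play_rows", "data": {
  "steps": [
    [-0.0008, 0, 0.0006, 0, 0, 0],
    [-0.0016, 0, 0.0012, 0, 0, 0],
    [-0.0016, 0, 0.0012, 0, 0, 0]
  ]
}}

```text
time_s: 10.48
eef_pos: [0.4937, 0.1614, 0.0674]
tcp_rot: [0.028, 0.886, 0.014, -0.463]
ft_force: [0.7, -0.1, -0.3]
width: 0.0596
finger_force: 54.0
```

Call:
{"op": "play_rows", "data": {
  "steps": [
    [-0.0008, 0, 0.0006, 0, 0, 0],
    [-0.0014, 0, 0.001, 0, 0, 0],
    [-0.0014, 0, 0.001, 0, 0, 0]
  ]
}}

```text
time_s: 10.85
eef_pos: [0.4937, 0.1614, 0.0672]
tcp_rot: [0.027, 0.886, 0.014, -0.463]
ft_force: [1.0, -0.7, 7.1]
width: 0.0597
finger_force: 54.0
```

Call:
{"op": "play_rows", "data": {
  "steps": [
    [0, 0, 0, 0, 0, 0],
    [0, 0, 0, 0, 0, 0],
    [0, 0, 0, 0, 0, 0],
    [0, 0, -0.03, 0, 0, 0],
    [0, 0, -0.09, 0, 0, 0],
    [0, 0, -0.12, 0, 0, 0],
    [0, 0, -0.12, 0, 0, 0]
  ],
  "fingers": 1
}}

```text
time_s: 11.72
eef_pos: [0.5939, 0.1555, 0.1349]
tcp_rot: [0.028, 0.887, 0.015, -0.46]
ft_force: [-0.5, 0.3, -0.2]
width: 0.0851
finger_force: 0.0
```

```bash
python3 - <<'E'
from h import *
s=arm.get_state();print(s["time_s"],s["eef_pos"],np.round(s["joints"],2))
im=wrist();sc=arm.get_image("scene")
b=np.zeros((300,800,3),np.uint8)
b[:,:480]=cv2.resize(im["pixels"],(480,300));b[:,480:]=cv2.resize(sc["pixels"][155:245,355:450],(320,300))
save(dict(pixels=b),"c4.png")
th=-np.radians(35);p=grip_pt((.509,-.179),-.1,th,off=-.014,z=.037);print(p)
rows([pose([.55,.12,.25],3*np.pi/4,.3),pose([.5,.0,.27],np.pi/2,0),pose([.50,-.12,.24],np.pi/4,0),pose(p+[0,0,.1],-.1,th)])
E
```

```text
11.725 [0.59394967 0.15553433 0.13487965] [-0.02  1.04 -0.37  1.08 -0.04  1.97  1.14]
[ 0.52464219 -0.18056945  0.03945746]
[0.118, -0.0379, -0.0349, -0.4366, -0.6345, 0.5941]
[0.1586, -0.1608, -0.0112, -0.7241, -0.7682, 1.3811]
[0.1297, -0.2805, -0.0001, -1.0886, -0.4891, 2.078]
[0.0309, -0.3394, 0.034, 0.548, -0.0441, -3.066]
```

View pics/c4.png

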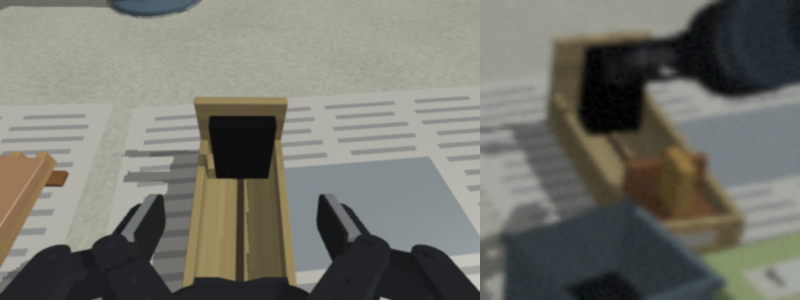

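The first tile stands upright near the wall and centred. On to tile B.

Call:
{"op": "play_rows", "data": {
  "steps": [
    [0.118, -0.0379, -0.0349, -0.4366, -0.6345, 0.5941],
    [0.118, -0.0379, -0.0349, -0.4366, -0.6345, 0.5941],
    [0.118, -0.0379, -0.0349, -0.4366, -0.6345, 0.5941],
    [0.118, -0.0379, -0.0349, -0.4366, -0.6345, 0.5941],
    [0.1586, -0.1608, -0.0112, -0.7241, -0.7682, 1.3811],
    [0.1586, -0.1608, -0.0112, -0.7241, -0.7682, 1.3811],
    [0.1586, -0.1608, -0.0112, -0.7241, -0.7682, 1.3811],
    [0.1586, -0.1608, -0.0112, -0.7241, -0.7682, 1.3811],
    [0.1586, -0.1608, -0.0112, -0.7241, -0.7682, 1.3811],
    [0.1297, -0.2805, -0.0001, -1.0886, -0.4891, 2.078],
    [0.1297, -0.2805, -0.0001, -1.0886, -0.4891, 2.078],
    [0.1297, -0.2805, -0.0001, -1.0886, -0.4891, 2.078],
    [0.1297, -0.2805, -0.0001, -1.0886, -0.4891, 2.078],
    [0.0309, -0.3394, 0.034, 0.548, -0.0441, -3.066],
    [0.0309, -0.3394, 0.034, 0.548, -0.0441, -3.066],
    [0.0309, -0.3394, 0.034, 0.548, -0.0441, -3.066],
    [0.0309, -0.3394, 0.034, 0.548, -0.0441, -3.066],
    [0.0309, -0.3394, 0.034, 0.548, -0.0441, -3.066],
    [0.0309, -0.3394, 0.034, 0.548, -0.0441, -3.066],
    [0.0309, -0.3394, 0.034, 0.548, -0.0441, -3.066]
  ]
}}

```text
time_s: 14.32
eef_pos: [0.5232, -0.18, 0.1373]
tcp_rot: [0.952, -0.048, -0.302, -0.016]
ft_force: [0.0, 0.6, 0.3]
width: 0.0856
finger_force: 0.0
```

```bash
cat > near.py <<'E'
import sys
from fit import *
np.set_printoptions(precision=4,suppress=True)
x,y,yaw=map(float,sys.argv[1:4]);th=-np.radians(35)
im=wrist();s=arm.get_state();print(s["time_s"],s["eef_pos"],np.round(s["joints"],2),(pose([0,0,0],yaw,th)[1]*Ro.from_quat(s["tcp_rot"]).inv()).as_rotvec())
dark=(im["pixels"].max(2)<35).astype(np.uint8);_,lab=cv2.connectedComponents(dark)
c=proj(im,[x,y,.04]).astype(int)
m=lab==lab[c[1],c[0]];q,i=fit(im,m,TI,np.array([x,y,yaw]),2);print(m.sum(),q,i)
for c in (q,(x,y)):
    g=grip_pt(c,yaw,th,off=-.014,z=.036);print(g);rows([pose(g+[0,0,.04],yaw,th),pose(g,yaw,th)])
save(im,sys.argv[4])
E
python3 near.py .509 -.179 -.1 w5.png
```

```text
14.375 [ 0.5234 -0.1803  0.1377] [ 0.1   0.69  0.18  1.51 -0.02  1.55 -1.4 ] [-0.0017 -0.0031  0.0016]
12536 [ 0.5094 -0.1786 -0.1193] 0.9386707627753634
[ 0.525  -0.1802  0.0385]
[0.0354, -0.0002, 0.0475, -0.0021, 0.0032, -0.0005]
[0.0585, -0.0002, 0.0802, -0.0021, 0.0032, -0.0005]
[ 0.5246 -0.1806  0.0385]
[0.0352, 0.0002, 0.0477, -0.0021, 0.0032, -0.0005]
[0.0582, 0.0002, 0.0804, -0.0021, 0.0032, -0.0005]
```

Call:
{"op": "play_rows", "data": {
  "steps": [
    [0.0354, 0, 0.0475, -0.002, 0.003, -0.0005],
    [0.0354, 0, 0.0475, -0.002, 0.003, -0.0005],
    [0.0585, 0, 0.0802, -0.002, 0.003, -0.0005],
    [0.0585, 0, 0.0802, -0.002, 0.003, -0.0005],
    [0.0585, 0, 0.0802, -0.002, 0.003, -0.0005]
  ]
}}

```text
time_s: 15.0
eef_pos: [0.528, -0.181, 0.0428]
tcp_rot: [0.954, -0.047, -0.297, -0.015]
ft_force: [-0.5, -0.5, -0.4]
width: 0.0854
finger_force: 0.0
```

Call:
{"op": "play_rows", "data": {
  "steps": [
    [0, 0, 0, 0, 0, 0],
    [0, 0, 0, 0, 0, 0],
    [0, 0, 0, 0, 0, 0],
    [0, 0, 0, 0, 0, 0]
  ],
  "fingers": 0.3,
  "squeeze": 50
}}

```text
time_s: 15.5
eef_pos: [0.5293, -0.1814, 0.0428]
tcp_rot: [0.954, -0.048, -0.296, -0.014]
ft_force: [2.4, -0.1, 6.4]
width: 0.0592
finger_force: 56.2
```

```bash
cat > carry.py <<'E'
import sys
from h import *
X=float(sys.argv[1]);ty=3.08;tp=np.radians(55)
W=np.array([.5715,.1564]);ax=np.array([np.cos(ty),np.sin(ty)]);y=W[1]+(X-W[0])/ax[0]*ax[1]
s=arm.get_state();p=np.array(s["eef_pos"]);R=Ro.from_quat(s["tcp_rot"]);print(s["time_s"],p,s["width"],s["finger_force"],s["ft_force"])
rows([(p+[0,0,.13],R),pose([.50,-.10,.24],np.pi/4,0),pose([.52,.02,.24],np.pi/2,0),pose([X,y,.2],3*np.pi/4,.2)],(p,R))
print(y);rows([pose([X,y,.18],ty,.5),pose([X,y,.15],ty,tp)],pose([X,y,.2],3*np.pi/4,.2))
E
python3 carry.py .521
```

```text
15.5 [ 0.52925825 -0.18137114  0.04281116] 0.05915699547194652 56.19356453418732 [ 2.43073244 -0.06077954  6.36346986]
[-0.0737, 0.0002, -0.1071, 0.0, 0.0, 0.0]
[-0.1424, -0.0778, -0.1415, -0.265, 0.5627, -0.8575]
[-0.1359, -0.1992, -0.1462, -0.5005, 0.455, -1.6146]
[-0.1239, -0.3382, -0.1061, -0.4966, 0.3486, -2.4381]
0.15951436828225343
[-0.004, -0.0, 0.0196, 0.2491, 0.2867, -0.6824]
[-0.0099, -0.0, 0.049, 0.406, 0.7258, -0.6197]
```

Call:
{"op": "play_rows", "data": {
  "steps": [
    [-0.025, 0, -0.036, 0, 0, 0],
    [-0.0737, 0.0002, -0.1071, 0, 0, 0],
    [-0.0737, 0.0002, -0.1071, 0, 0, 0],
    [-0.1424, -0.0778, -0.1415, -0.265, 0.5627, -0.8575],
    [-0.1424, -0.0778, -0.1415, -0.265, 0.5627, -0.8575],
    [-0.1424, -0.0778, -0.1415, -0.265, 0.5627, -0.8575],
    [-0.1424, -0.0778, -0.1415, -0.265, 0.5627, -0.8575],
    [-0.1424, -0.0778, -0.1415, -0.265, 0.5627, -0.8575],
    [-0.1359, -0.1992, -0.1462, -0.5005, 0.455, -1.6146],
    [-0.1359, -0.1992, -0.1462, -0.5005, 0.455, -1.6146],
    [-0.1359, -0.1992, -0.1462, -0.5005, 0.455, -1.6146],
    [-0.1359, -0.1992, -0.1462, -0.5005, 0.455, -1.6146],
    [-0.1239, -0.3382, -0.1061, -0.4966, 0.3486, -2.4381],
    [-0.1239, -0.3382, -0.1061, -0.4966, 0.3486, -2.4381],
    [-0.1239, -0.3382, -0.1061, -0.4966, 0.3486, -2.4381],
    [-0.1239, -0.3382, -0.1061, -0.4966, 0.3486, -2.4381],
    [-0.1239, -0.3382, -0.1061, -0.4966, 0.3486, -2.4381]
  ]
}}

```text
time_s: 17.62
eef_pos: [0.5183, 0.1599, 0.1966]
tcp_rot: [0.38, 0.919, 0.037, -0.095]
ft_force: [0.2, 0.5, -1.4]
width: 0.0591
finger_force: 55.3
```

```bash
python3 - <<'E'
from h import *
ty=3.08;tp=np.radians(55)
s=arm.get_state();print(s["time_s"],s["eef_pos"],s["width"])
rows([pose([.525,.1593,.18],ty,.5),pose([.525,.1593,.15],ty,tp)])
E
```

```text
17.625 [0.51829434 0.15990233 0.19657788] 0.05907094605159944
[-0.0084, 0.0044, 0.0152, 0.2462, 0.2807, -0.6808]
[-0.0145, 0.0045, 0.0445, 0.4027, 0.7199, -0.6187]
```

Call:
{"op": "play_rows", "data": {
  "steps": [
    [-0.0084, 0.0044, 0.0152, 0.2462, 0.2807, -0.6808],
    [-0.0084, 0.0044, 0.0152, 0.2462, 0.2807, -0.6808],
    [-0.0084, 0.0044, 0.0152, 0.2462, 0.2807, -0.6808],
    [-0.0084, 0.0044, 0.0152, 0.2462, 0.2807, -0.6808],
    [-0.0105, 0.0045, 0.025, 0.4027, 0.7199, -0.6187],
    [-0.0105, 0.0045, 0.025, 0.4027, 0.7199, -0.6187],
    [-0.0105, 0.0045, 0.025, 0.4027, 0.7199, -0.6187],
    [-0.0105, 0.0045, 0.025, 0.4027, 0.7199, -0.6187],
    [-0.0105, 0.0045, 0.025, 0.4027, 0.7199, -0.6187],
    [-0.0105, 0.0045, 0.025, 0.4027, 0.7199, -0.6187]
  ]
}}

```text
time_s: 18.88
eef_pos: [0.5267, 0.1597, 0.1729]
tcp_rot: [0.03, 0.888, 0.016, -0.459]
ft_force: [0.1, 0.2, -2.0]
width: 0.0588
finger_force: 55.3
```

```bash
cat > down.py <<'E'
import sys
from h import *
ty=3.08;tp=np.radians(55);X,y=map(float,sys.argv[1:3])
s=arm.get_state();print(s["time_s"],s["eef_pos"],s["ft_force"],s["width"],(pose([0,0,0],ty,tp)[1]*Ro.from_quat(s["tcp_rot"]).inv()).as_rotvec())
rows([pose([X,y,float(z)],ty,tp) for z in sys.argv[3:]])
E
python3 down.py .5245 .1593 .12 .09 .077
```

```text
18.875 [0.5266614  0.15972846 0.17288794] [ 0.06442899  0.19199547 -1.95311639] 0.05879140404011592 [9.56821760e-05 6.37118492e-03 6.63162076e-03]
[-0.0419, -0.0006, 0.0323, 0.0056, 0.0064, -0.0036]
[-0.0664, -0.0006, 0.0497, 0.0056, 0.0064, -0.0036]
[-0.077, -0.0006, 0.0572, 0.0056, 0.0064, -0.0036]
```

Call:
{"op": "play_rows", "data": {
  "steps": [
    [-0.0419, -0.0006, 0.0323, 0.0056, 0.0064, -0.0036],
    [-0.0419, -0.0006, 0.0323, 0.0056, 0.0064, -0.0036],
    [-0.0664, -0.0006, 0.0497, 0.0056, 0.0064, -0.0036],
    [-0.077, -0.0006, 0.0572, 0.0056, 0.0064, -0.0036],
    [-0.077, -0.0006, 0.0572, 0.0056, 0.0064, -0.0036]
  ]
}}

```text
time_s: 19.5
eef_pos: [0.524, 0.1588, 0.0763]
tcp_rot: [0.028, 0.886, 0.014, -0.463]
ft_force: [-0.0, 0.3, -2.0]
width: 0.0591
finger_force: 55.4
```

Call:
{"op": "play_rows", "data": {
  "steps": [
    [-0.0008, 0, 0.0006, 0, 0, 0],
    [-0.0016, 0, 0.0012, 0, 0, 0],
    [-0.0024, 0, 0.0017, 0, 0, 0],
    [-0.0024, 0, 0.0017, 0, 0, 0]
  ]
}}

```text
time_s: 20.0
eef_pos: [0.5243, 0.1588, 0.0729]
tcp_rot: [0.028, 0.886, 0.014, -0.463]
ft_force: [0.3, 0.3, -1.2]
width: 0.0589
finger_force: 55.4
```

Call:
{"op": "play_rows", "data": {
  "steps": [
    [-0.0008, 0, 0.0006, 0, 0, 0],
    [-0.0012, 0, 0.0009, 0, 0, 0],
    [-0.0012, 0, 0.0009, 0, 0, 0]
  ]
}}

```text
time_s: 20.38
eef_pos: [0.5243, 0.1589, 0.0717]
tcp_rot: [0.028, 0.886, 0.014, -0.463]
ft_force: [1.2, 0.4, 0.3]
width: 0.0588
finger_force: 55.6
```

Call:
{"op": "play_rows", "data": {
  "steps": [
    [-0.0008, 0, 0.0006, 0, 0, 0],
    [-0.0012, 0, 0.0009, 0, 0, 0],
    [-0.0012, 0, 0.0009, 0, 0, 0]
  ]
}}

```text
time_s: 20.75
eef_pos: [0.5243, 0.1588, 0.0716]
tcp_rot: [0.027, 0.886, 0.014, -0.463]
ft_force: [-0.1, -1.1, 4.8]
width: 0.0584
finger_force: 55.9
```

Call:
{"op": "play_rows", "data": {
  "steps": [
    [0, 0, 0, 0, 0, 0],
    [0, 0, 0, 0, 0, 0],
    [0, 0, 0, 0, 0, 0],
    [0, 0, -0.03, 0, 0, 0],
    [0, 0, -0.06, 0, 0, 0],
    [0.04, 0, -0.1, 0, 0, 0],
    [0.08, 0, -0.13, 0, 0, 0],
    [0.08, 0, -0.13, 0, 0, 0]
  ],
  "fingers": 1
}}

```text
time_s: 21.75
eef_pos: [0.5922, 0.1528, 0.2442]
tcp_rot: [0.033, 0.913, 0.047, -0.404]
ft_force: [0.3, 0.4, 0.2]
width: 0.0859
finger_force: 0.0
```

```bash
python3 - <<'E'
from h import *
s=arm.get_state();print(s["time_s"],s["eef_pos"],np.round(s["joints"],2))
save(wrist(),"w6.png")
th=-np.radians(35);p=grip_pt((.643,-.096),-.1,th,off=-.014,z=.037);print(p)
rows([pose([.58,.10,.25],3*np.pi/4,.3),pose([.56,.0,.27],np.pi/2,0),pose([.58,-.05,.25],np.pi/4,0),pose(p+[0,0,.1],-.1,th)])
E
```

```text
21.75 [0.59217579 0.15278261 0.24415656] [ 0.16  0.9  -0.68  1.13  0.05  1.97  1.  ]
[ 0.65864219 -0.09756945  0.03945746]
[0.0101, -0.053, 0.0013, -0.3213, -0.5319, 0.6168]
[0.0361, -0.1531, -0.009, -0.5638, -0.7179, 1.4026]
[0.0067, -0.202, -0.016, -0.901, -0.5068, 2.1219]
[-0.129, -0.2481, -0.0047, 0.3424, 0.0722, -3.0819]
```

View pics/w6.png

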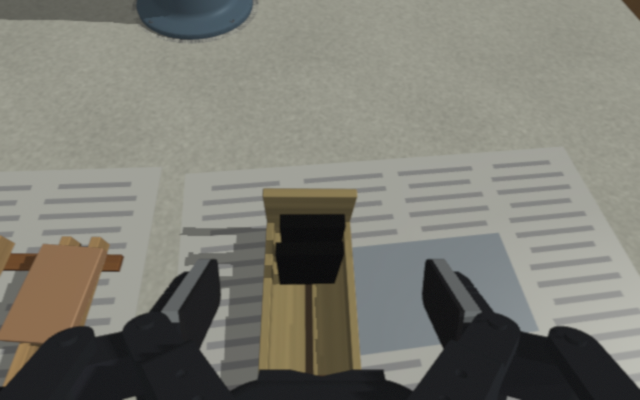

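Both tiles stand upright at (312,226) and (309,262). On to tile D.

Call:
{"op": "play_rows", "data": {
  "steps": [
    [0.0101, -0.053, 0.0013, -0.3213, -0.5319, 0.6168],
    [0.0101, -0.053, 0.0013, -0.3213, -0.5319, 0.6168],
    [0.0101, -0.053, 0.0013, -0.3213, -0.5319, 0.6168],
    [0.0101, -0.053, 0.0013, -0.3213, -0.5319, 0.6168],
    [0.0361, -0.1531, -0.009, -0.5638, -0.7179, 1.4026],
    [0.0361, -0.1531, -0.009, -0.5638, -0.7179, 1.4026],
    [0.0361, -0.1531, -0.009, -0.5638, -0.7179, 1.4026],
    [0.0361, -0.1531, -0.009, -0.5638, -0.7179, 1.4026],
    [0.0361, -0.1531, -0.009, -0.5638, -0.7179, 1.4026],
    [0.0067, -0.202, -0.016, -0.901, -0.5068, 2.1219],
    [0.0067, -0.202, -0.016, -0.901, -0.5068, 2.1219],
    [0.0067, -0.202, -0.016, -0.901, -0.5068, 2.1219],
    [0.0067, -0.202, -0.016, -0.901, -0.5068, 2.1219],
    [0.0067, -0.202, -0.016, -0.901, -0.5068, 2.1219],
    [-0.129, -0.2481, -0.0047, 0.3424, 0.0722, -3.0819],
    [-0.129, -0.2481, -0.0047, 0.3424, 0.0722, -3.0819],
    [-0.129, -0.2481, -0.0047, 0.3424, 0.0722, -3.0819],
    [-0.129, -0.2481, -0.0047, 0.3424, 0.0722, -3.0819],
    [-0.129, -0.2481, -0.0047, 0.3424, 0.0722, -3.0819],
    [-0.129, -0.2481, -0.0047, 0.3424, 0.0722, -3.0819]
  ]
}}

```text
time_s: 24.3
eef_pos: [0.655, -0.0969, 0.131]
tcp_rot: [0.95, -0.048, -0.308, -0.012]
ft_force: [0.2, -0.2, -0.1]
width: 0.0855
finger_force: 0.0
```

```bash
python3 near.py .643 -.096 -.1 w7.png
```

```text
24.35 [ 0.6549 -0.0981  0.1293] [ 0.12  0.91 -0.05  1.13  0.03  1.74 -1.61] [ 0.0061 -0.0196  0.0015]
12662 [ 0.6421 -0.0939 -0.1267] 0.9172463768115942
[ 0.6577 -0.0955  0.0385]
[0.032, -0.0033, 0.0396, 0.0058, 0.0189, -0.0058]
[0.0556, -0.0036, 0.0719, 0.0058, 0.0189, -0.0058]
[ 0.6586 -0.0976  0.0385]
[0.0329, -0.0013, 0.0389, 0.0058, 0.0189, -0.0058]
[0.0565, -0.0017, 0.0712, 0.0058, 0.0189, -0.0058]
```

View pics/w7.png

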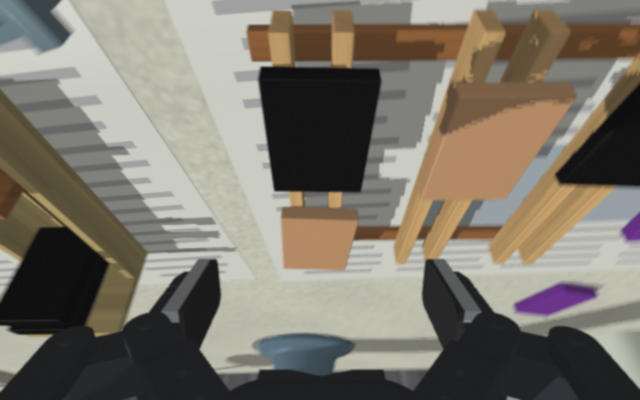

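Call:
{"op": "play_rows", "data": {
  "steps": [
    [0.032, -0.0028, 0.0396, 0.0058, 0.0189, -0.0058],
    [0.032, -0.0028, 0.0396, 0.0058, 0.0189, -0.0058],
    [0.057, -0.003, 0.073, 0.0058, 0.0189, -0.0058],
    [0.057, -0.003, 0.073, 0.0058, 0.0189, -0.0058],
    [0.057, -0.003, 0.073, 0.0058, 0.0189, -0.0058],
    [0.057, -0.003, 0.073, 0.0058, 0.0189, -0.0058]
  ]
}}

```text
time_s: 25.1
eef_pos: [0.6607, -0.0956, 0.0428]
tcp_rot: [0.954, -0.045, -0.295, -0.015]
ft_force: [0.3, 0.3, 0.1]
width: 0.0855
finger_force: 0.0
```

Call:
{"op": "play_rows", "data": {
  "steps": [
    [0, 0, 0, 0, 0, 0],
    [0, 0, 0, 0, 0, 0],
    [0, 0, 0, 0, 0, 0],
    [0, 0, 0, 0, 0, 0]
  ],
  "fingers": 0.3,
  "squeeze": 50
}}

```text
time_s: 25.6
eef_pos: [0.6605, -0.0957, 0.0417]
tcp_rot: [0.954, -0.045, -0.296, -0.015]
ft_force: [2.6, -0.7, 5.4]
width: 0.0588
finger_force: 55.8
```

```bash
sed -i 's/pose(\[.50,-.10,.24\],np.pi\/4,0),pose(\[.52,.02,.24\]/pose([.58,-.06,.26],np.pi\/4,0),pose([.56,.03,.26]/; s/X,y,.2\],3/X,y,.22],3/' carry.py; python3 carry.py .556
```

```text
25.6 [ 0.66050346 -0.09566256  0.04168644] 0.05876370205672057 55.79980731010437 [ 2.59179612 -0.67862665  5.44538168]
[-0.0735, -0.0004, -0.1072, 0.0, 0.0, 0.0]
[-0.1923, -0.0285, -0.1327, -0.2668, 0.5603, -0.8518]
[-0.2156, -0.1162, -0.1165, -0.501, 0.4518, -1.609]
[-0.206, -0.2425, -0.0741, -0.4959, 0.3453, -2.4325]
0.15735589521534513
[-0.0079, -0.0, 0.0392, 0.2491, 0.2867, -0.6824]
[-0.0139, -0.0, 0.0686, 0.406, 0.7258, -0.6197]
```

Call:
{"op": "play_rows", "data": {
  "steps": [
    [-0.025, 0, -0.036, 0, 0, 0],
    [-0.0735, -0.0004, -0.1072, 0, 0, 0],
    [-0.0735, -0.0004, -0.1072, 0, 0, 0],
    [-0.1923, -0.0285, -0.1327, -0.2668, 0.5603, -0.8518],
    [-0.1923, -0.0285, -0.1327, -0.2668, 0.5603, -0.8518],
    [-0.1923, -0.0285, -0.1327, -0.2668, 0.5603, -0.8518],
    [-0.1923, -0.0285, -0.1327, -0.2668, 0.5603, -0.8518],
    [-0.1923, -0.0285, -0.1327, -0.2668, 0.5603, -0.8518],
    [-0.2156, -0.1162, -0.1165, -0.501, 0.4518, -1.609],
    [-0.2156, -0.1162, -0.1165, -0.501, 0.4518, -1.609],
    [-0.2156, -0.1162, -0.1165, -0.501, 0.4518, -1.609],
    [-0.2156, -0.1162, -0.1165, -0.501, 0.4518, -1.609],
    [-0.206, -0.2425, -0.0741, -0.4959, 0.3453, -2.4325],
    [-0.206, -0.2425, -0.0741, -0.4959, 0.3453, -2.4325],
    [-0.206, -0.2425, -0.0741, -0.4959, 0.3453, -2.4325],
    [-0.206, -0.2425, -0.0741, -0.4959, 0.3453, -2.4325],
    [-0.206, -0.2425, -0.0741, -0.4959, 0.3453, -2.4325]
  ]
}}

```text
time_s: 27.72
eef_pos: [0.5536, 0.1572, 0.2168]
tcp_rot: [0.378, 0.92, 0.037, -0.096]
ft_force: [-0.4, -0.0, -1.7]
width: 0.0588
finger_force: 55.1
```

```bash
python3 - <<'E'
from h import *
ty=3.08;tp=np.radians(55)
s=arm.get_state();print(s["time_s"],s["eef_pos"],s["width"],np.round(s["joints"],2))
rows([pose([.56,.157,.2],ty,.5),pose([.56,.157,.17],ty,tp)])
E
```

```text
27.725 [0.55357423 0.15721248 0.2168324 ] 0.05881497766579713 [ 0.24  0.42 -0.62  1.71  0.06  1.18  0.42]
[-0.0081, 0.0044, 0.0155, 0.245, 0.2802, -0.6766]
[-0.0142, 0.0046, 0.0449, 0.4005, 0.7197, -0.6148]
```

Call:
{"op": "play_rows", "data": {
  "steps": [
    [-0.0081, 0.0044, 0.0155, 0.245, 0.2802, -0.6766],
    [-0.0081, 0.0044, 0.0155, 0.245, 0.2802, -0.6766],
    [-0.0081, 0.0044, 0.0155, 0.245, 0.2802, -0.6766],
    [-0.0081, 0.0044, 0.0155, 0.245, 0.2802, -0.6766],
    [-0.0142, 0.0046, 0.0449, 0.4005, 0.7197, -0.6148],
    [-0.0142, 0.0046, 0.0449, 0.4005, 0.7197, -0.6148],
    [-0.0142, 0.0046, 0.0449, 0.4005, 0.7197, -0.6148],
    [-0.0142, 0.0046, 0.0449, 0.4005, 0.7197, -0.6148],
    [-0.0142, 0.0046, 0.0449, 0.4005, 0.7197, -0.6148],
    [-0.0142, 0.0046, 0.0449, 0.4005, 0.7197, -0.6148]
  ]
}}

```text
time_s: 28.98
eef_pos: [0.5618, 0.1576, 0.1734]
tcp_rot: [0.03, 0.888, 0.016, -0.458]
ft_force: [-0.0, 0.7, -2.1]
width: 0.0585
finger_force: 55.1
```

```bash
python3 down.py .555 .1572 .12 .09 .076; python3 -c "
from plant import arm;print(arm.get_state()['joints'])"
```

```text
28.975 [0.56177917 0.15757317 0.17341299] [-0.03932474  0.65351715 -2.1074086 ] 0.058468935704848284 [0.00015136 0.00690894 0.00627271]
[-0.0396, -0.0008, 0.0364, 0.0053, 0.0069, -0.0034]
[-0.0641, -0.0009, 0.0538, 0.0053, 0.0069, -0.0034]
[-0.0755, -0.0009, 0.0619, 0.0053, 0.0069, -0.0034]
[ 0.12932697  0.99350997 -0.64373921  1.18015676  0.06992     1.95748453
  0.98840073]
```

Call:
{"op": "play_rows", "data": {
  "steps": [
    [-0.0396, -0.0008, 0.0364, 0.0053, 0.0069, -0.0034],
    [-0.0396, -0.0008, 0.0364, 0.0053, 0.0069, -0.0034],
    [-0.0641, -0.0009, 0.0538, 0.0053, 0.0069, -0.0034],
    [-0.0755, -0.0009, 0.0619, 0.0053, 0.0069, -0.0034],
    [-0.0755, -0.0009, 0.0619, 0.0053, 0.0069, -0.0034]
  ]
}}

```text
time_s: 29.6
eef_pos: [0.5541, 0.1564, 0.0734]
tcp_rot: [0.028, 0.885, 0.014, -0.464]
ft_force: [-0.3, -0.1, -1.7]
width: 0.0589
finger_force: 55.1
```

Call:
{"op": "play_rows", "data": {
  "steps": [
    [-0.0008, 0, 0.0006, 0, 0, 0],
    [-0.0016, 0, 0.0012, 0, 0, 0],
    [-0.0024, 0, 0.0017, 0, 0, 0],
    [-0.0024, 0, 0.0017, 0, 0, 0]
  ]
}}

```text
time_s: 30.1
eef_pos: [0.5548, 0.1568, 0.0718]
tcp_rot: [0.028, 0.886, 0.014, -0.463]
ft_force: [0.2, -0.0, -0.9]
width: 0.0588
finger_force: 55.1
```

Call:
{"op": "play_rows", "data": {
  "steps": [
    [-0.0008, 0, 0.0006, 0, 0, 0],
    [-0.0016, 0, 0.0011, 0, 0, 0],
    [-0.0016, 0, 0.0011, 0, 0, 0]
  ]
}}

```text
time_s: 30.48
eef_pos: [0.5548, 0.1567, 0.0702]
tcp_rot: [0.028, 0.886, 0.014, -0.463]
ft_force: [-0.2, -0.4, 0.7]
width: 0.059
finger_force: 55.3
```

Call:
{"op": "play_rows", "data": {
  "steps": [
    [-0.0008, 0, 0.0006, 0, 0, 0],
    [-0.0011, 0, 0.0008, 0, 0, 0],
    [-0.0011, 0, 0.0008, 0, 0, 0]
  ]
}}

```text
time_s: 30.85
eef_pos: [0.5548, 0.1567, 0.0701]
tcp_rot: [0.027, 0.886, 0.014, -0.463]
ft_force: [0.2, -1.1, 5.2]
width: 0.0587
finger_force: 55.6
```

Call:
{"op": "play_rows", "data": {
  "steps": [
    [0, 0, 0, 0, 0, 0],
    [0, 0, 0, 0, 0, 0],
    [0, 0, 0, 0, 0, 0],
    [0, 0, -0.03, 0, 0, 0],
    [0, 0, -0.05, 0, 0, 0],
    [0.04, 0, -0.085, 0, 0, 0],
    [0.08, 0, -0.11, 0, 0, 0],
    [0.08, 0, -0.11, 0, 0, 0]
  ],
  "fingers": 1
}}

```text
time_s: 31.85
eef_pos: [0.6135, 0.1326, 0.2267]
tcp_rot: [0.057, 0.915, 0.028, -0.399]
ft_force: [-0.2, -0.7, -3.9]
width: 0.0853
finger_force: 0.0
```

```bash
python3 - <<'E'
from h import *
s=arm.get_state();print(s["time_s"],s["eef_pos"],np.round(s["joints"],2))
rows([pose([.64,.152,.2],3.08,0)])
E
```

```text
31.85 [0.61347157 0.13256923 0.22669337] [-0.03  0.87 -0.26  1.09 -0.11  1.97  1.16]
[-0.0359, 0.0225, 0.0008, 0.033, -0.8217, -0.0602]
```

Call:
{"op": "play_rows", "data": {
  "steps": [
    [-0.0359, 0.0225, 0.0008, 0.033, -0.8217, -0.0602],
    [-0.0359, 0.0225, 0.0008, 0.033, -0.8217, -0.0602],
    [-0.0359, 0.0225, 0.0008, 0.033, -0.8217, -0.0602],
    [-0.0359, 0.0225, 0.0008, 0.033, -0.8217, -0.0602],
    [-0.0359, 0.0225, 0.0008, 0.033, -0.8217, -0.0602],
    [-0.0359, 0.0225, 0.0008, 0.033, -0.8217, -0.0602]
  ]
}}

```text
time_s: 32.6
eef_pos: [0.6267, 0.1714, 0.1934]
tcp_rot: [0.018, 0.999, 0.021, -0.016]
ft_force: [-0.5, -0.3, 0.2]
width: 0.0863
finger_force: 0.0
```

```bash
python3 - <<'E'
from h import *
s=arm.get_state();im=wrist();print(s["time_s"],s["eef_pos"],np.round(s["joints"],2),s["ft_force"])
print((pose([0,0,0],3.08,0)[1]*Ro.from_quat(s["tcp_rot"]).inv()).as_rotvec())
for k,z in (("follower_grip",.064),("follower",.008),("tray_wall",.008)):
    for d in arm.mark_of(im,k)[:2]: print(k,d["p"],d["position"],ray(im,d["position"],z))
save(im,"w8.png")
E
```

```text
32.6 [0.62673635 0.17141691 0.19342898] [-0.07  0.47 -0.31  1.62  0.1   1.09  1.14] [-0.46935677 -0.30460555  0.15710939]
[-0.04296695 -0.03121554 -0.02654511]
follower_grip 0.57 [216.4, 288.0] [0.64193427 0.15176349 0.064     ]
follower_grip 0.2 [43.7, 290.3] [0.51919431 0.16090622 0.064     ]
follower 0.75 [325.8, 28.6] [ 0.76342206 -0.11623115  0.008     ]
follower 0.44 [42.8, 287.9] [0.5110964  0.15703771 0.008     ]
```

View pics/w8.png

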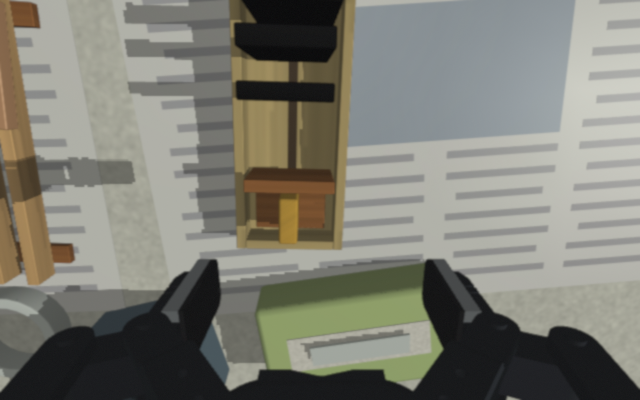

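All three tiles stand; the third is at (285,91). The brass fin is at about (288,216). Next: grip it.

```bash
python3 - <<'E'
from h import *
rows([pose([.642,.152,.12],3.08,0),pose([.642,.152,.068],3.08,0)])
E
```

```text
[-0.0157, -0.0205, 0.0711, 0.0411, -0.0339, 0.023]
[-0.0175, -0.0226, 0.1231, 0.0411, -0.0339, 0.023]
```

Call:
{"op": "play_rows", "data": {
  "steps": [
    [-0.0157, -0.0205, 0.0711, 0.0411, -0.0339, 0.023],
    [-0.0157, -0.0205, 0.0711, 0.0411, -0.0339, 0.023],
    [-0.0157, -0.0205, 0.0711, 0.0411, -0.0339, 0.023],
    [-0.0175, -0.0226, 0.1231, 0.0411, -0.0339, 0.023],
    [-0.0175, -0.0226, 0.1231, 0.0411, -0.0339, 0.023],
    [-0.0175, -0.0226, 0.1231, 0.0411, -0.0339, 0.023]
  ]
}}

```text
time_s: 33.55
eef_pos: [0.6429, 0.1533, 0.0707]
tcp_rot: [0.03, 1.0, 0.001, 0.002]
ft_force: [0.9, 0.2, 1.1]
width: 0.0852
finger_force: 0.0
```

```bash
python3 - <<'E'
from h import *
s=arm.get_state();print(s["time_s"],s["eef_pos"],s["ft_force"])
print((pose([0,0,0],3.08,0)[1]*Ro.from_quat(s["tcp_rot"]).inv()).as_rotvec())
rows([pose([.642,.152,.068],3.08,0)])
E
```

```text
33.55 [0.64291475 0.15330283 0.07073138] [0.91652387 0.21099831 1.11249859]
[-0.00137966  0.00384318 -0.00127292]
[0.0008, -0.0014, 0.0027, 0.0016, 0.0038, 0.0013]
```

Call:
{"op": "play_rows", "data": {
  "steps": [
    [0.001, -0.001, 0.002, 0, 0, 0],
    [0.001, -0.001, 0.002, 0, 0, 0],
    [0.001, -0.001, 0.002, 0, 0, 0],
    [0.001, -0.001, 0.002, 0, 0, 0],
    [0.001, -0.001, 0.002, 0, 0, 0],
    [0.001, -0.001, 0.002, 0, 0, 0],
    [0.001, -0.001, 0.002, 0, 0, 0]
  ],
  "fingers": 0,
  "squeeze": 35
}}

```text
time_s: 34.42
eef_pos: [0.6406, 0.1512, 0.0669]
tcp_rot: [0.031, 1.0, -0.0, 0.001]
ft_force: [-0.9, -1.2, 4.2]
width: 0.013
finger_force: 37.3
```

Call:
{"op": "play_rows", "data": {
  "steps": [
    [0.003, 0, 0, 0, 0, 0],
    [0.008, 0, 0, 0, 0, 0],
    [0.013, 0, 0, 0, 0, 0],
    [0.018, 0, 0, 0, 0, 0],
    [0.023, 0, 0, 0, 0, 0],
    [0.028, 0, 0, 0, 0, 0],
    [0.033, 0, 0, 0, 0, 0],
    [0.038, 0, 0, 0, 0, 0],
    [0.042, 0, 0, 0, 0, 0],
    [0.045, 0, 0, 0, 0, 0],
    [0.048, 0, 0, 0, 0, 0],
    [0.051, 0, 0, 0, 0, 0],
    [0.053, 0, 0, 0, 0, 0]
  ]
}}

```text
time_s: 36.05
eef_pos: [0.5874, 0.155, 0.0669]
tcp_rot: [0.03, 1.0, 0.0, 0.001]
ft_force: [1.5, -1.6, 4.9]
width: 0.0131
finger_force: 37.5
```

Call:
{"op": "play_rows", "data": {
  "steps": [
    [0.002, 0, 0, 0, 0, 0],
    [0.004, 0, 0, 0, 0, 0],
    [0.006, 0, 0, 0, 0, 0],
    [0.008, 0, 0, 0, 0, 0],
    [0.01, 0, 0, 0, 0, 0],
    [0.0125, 0, 0, 0, 0, 0],
    [0.015, 0, 0, 0, 0, 0],
    [0.0175, 0, 0, 0, 0, 0],
    [0.02, 0, 0, 0, 0, 0],
    [0.022, 0, 0, 0, 0, 0],
    [0.024, 0, 0, 0, 0, 0],
    [0.026, 0, 0, 0, 0, 0]
  ]
}}

```text
time_s: 37.55
eef_pos: [0.5621, 0.1569, 0.0669]
tcp_rot: [0.03, 1.0, 0.0, 0.001]
ft_force: [3.9, -0.6, 5.0]
width: 0.0133
finger_force: 37.5
```

```bash
python3 - <<'E'
from h import *
sc=arm.get_image("scene");tp=arm.get_image("top")
b=np.hstack([cv2.resize(sc["pixels"][150:240,350:450],(400,360)),cv2.resize(tp["pixels"][125:235,190:280],(300,360))])
save(dict(pixels=b),"c9.png")
s=arm.get_state();print(s["time_s"],s["eef_pos"],s["ft_force"])
E
```

```text
37.65 [0.56186087 0.1568589  0.06684338] [ 3.75903214 -1.02350603  6.10678755]
```

View pics/c9.png

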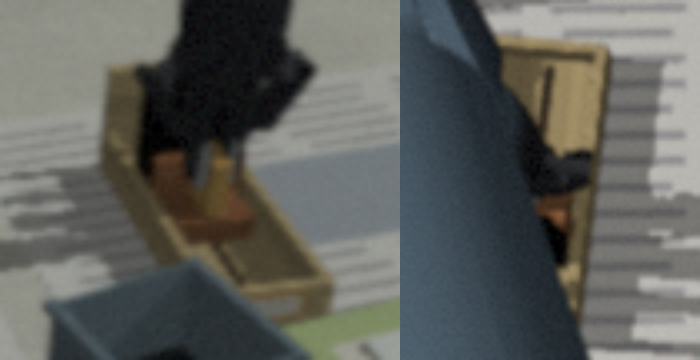

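Call:
{"op": "play_rows", "data": {
  "steps": [
    [0.002, 0, 0, 0, 0, 0],
    [0.004, 0, 0, 0, 0, 0],
    [0.006, 0, 0, 0, 0, 0],
    [0.008, 0, 0, 0, 0, 0],
    [0.01, 0, 0, 0, 0, 0],
    [0.012, 0, 0, 0, 0, 0],
    [0.014, 0, 0, 0, 0, 0],
    [0.0155, 0, 0, 0, 0, 0],
    [0.017, 0, 0, 0, 0, 0],
    [0.018, 0, 0, 0, 0, 0],
    [0.018, 0, 0, 0, 0, 0]
  ]
}}

```text
time_s: 39.02
eef_pos: [0.5448, 0.1581, 0.0669]
tcp_rot: [0.03, 1.0, 0.001, 0.002]
ft_force: [4.5, -0.7, 3.5]
width: 0.0131
finger_force: 37.3
```

Call:
{"op": "play_rows", "data": {
  "steps": [
    [0.001, 0, 0, 0, 0, 0],
    [0.002, 0, 0, 0, 0, 0],
    [0.003, 0, 0, 0, 0, 0],
    [0.003, 0, 0, 0, 0, 0]
  ]
}}

```text
time_s: 39.52
eef_pos: [0.5418, 0.1583, 0.0669]
tcp_rot: [0.03, 1.0, 0.001, 0.002]
ft_force: [6.6, -0.1, 3.9]
width: 0.0131
finger_force: 37.3
```

Call:
{"op": "play_rows", "data": {
  "steps": [
    [0.001, 0, 0, 0, 0, 0],
    [0.002, 0, 0, 0, 0, 0],
    [0.002, 0, 0, 0, 0, 0]
  ]
}}

```text
time_s: 39.9
eef_pos: [0.5398, 0.1584, 0.0669]
tcp_rot: [0.03, 1.0, 0.001, 0.002]
ft_force: [5.8, -0.5, 4.0]
width: 0.0131
finger_force: 37.3
```

Call:
{"op": "play_rows", "data": {
  "steps": [
    [0.001, 0, 0, 0, 0, 0],
    [0.002, 0, 0, 0, 0, 0],
    [0.002, 0, 0, 0, 0, 0]
  ]
}}

```text
time_s: 40.28
eef_pos: [0.5378, 0.1586, 0.0669]
tcp_rot: [0.03, 1.0, 0.001, 0.002]
ft_force: [4.3, -1.0, 3.5]
width: 0.0135
finger_force: 37.3
```

Call:
{"op": "play_rows", "data": {
  "steps": [
    [0.001, 0, 0, 0, 0, 0],
    [0.0015, 0, 0, 0, 0, 0],
    [0.0015, 0, 0, 0, 0, 0]
  ]
}}

```text
time_s: 40.65
eef_pos: [0.5364, 0.1587, 0.0669]
tcp_rot: [0.03, 1.0, 0.001, 0.002]
ft_force: [5.3, -0.2, 3.6]
width: 0.0135
finger_force: 37.2
```

Call:
{"op": "play_rows", "data": {
  "steps": [
    [0.001, 0, 0, 0, 0, 0],
    [0.0015, 0, 0, 0, 0, 0],
    [0.0015, 0, 0, 0, 0, 0]
  ]
}}

```text
time_s: 41.02
eef_pos: [0.5349, 0.1588, 0.0669]
tcp_rot: [0.03, 1.0, 0.001, 0.002]
ft_force: [5.3, -0.9, 3.5]
width: 0.0133
finger_force: 37.2
```

Call:
{"op": "play_rows", "data": {
  "steps": [
    [0.001, 0, 0, 0, 0, 0],
    [0.0015, 0, 0, 0, 0, 0],
    [0.0015, 0, 0, 0, 0, 0]
  ]
}}

```text
time_s: 41.4
eef_pos: [0.5334, 0.1589, 0.0669]
tcp_rot: [0.03, 1.0, 0.001, 0.002]
ft_force: [6.2, 0.3, 3.6]
width: 0.0132
finger_force: 37.2
```

Call:
{"op": "play_rows", "data": {
  "steps": [
    [0.001, 0, 0, 0, 0, 0],
    [0.0015, 0, 0, 0, 0, 0],
    [0.0015, 0, 0, 0, 0, 0]
  ]
}}

```text
time_s: 41.78
eef_pos: [0.5319, 0.159, 0.0668]
tcp_rot: [0.03, 1.0, 0.001, 0.002]
ft_force: [5.1, -0.1, 3.7]
width: 0.0136
finger_force: 37.2
```

Call:
{"op": "play_rows", "data": {
  "steps": [
    [0.001, 0, 0, 0, 0, 0],
    [0.0015, 0, 0, 0, 0, 0],
    [0.0015, 0, 0, 0, 0, 0]
  ]
}}

```text
time_s: 42.15
eef_pos: [0.5304, 0.1591, 0.0669]
tcp_rot: [0.03, 1.0, 0.001, 0.002]
ft_force: [5.9, -0.7, 4.1]
width: 0.0136
finger_force: 37.2
```

Call:
{"op": "play_rows", "data": {
  "steps": [
    [0.001, 0, 0, 0, 0, 0],
    [0.001, 0, 0, 0, 0, 0],
    [0.001, 0, 0, 0, 0, 0]
  ]
}}

```text
time_s: 42.52
eef_pos: [0.5293, 0.1592, 0.0668]
tcp_rot: [0.03, 1.0, 0.001, 0.002]
ft_force: [5.7, -1.1, 4.1]
width: 0.0134
finger_force: 37.3
```

Call:
{"op": "play_rows", "data": {
  "steps": [
    [0.001, 0, 0, 0, 0, 0],
    [0.001, 0, 0, 0, 0, 0],
    [0.001, 0, 0, 0, 0, 0]
  ]
}}

```text
time_s: 42.9
eef_pos: [0.5288, 0.1592, 0.0669]
tcp_rot: [0.03, 1.0, 0.001, 0.003]
ft_force: [6.7, 0.3, 3.3]
width: 0.0135
finger_force: 37.1
```

Call:
{"op": "play_rows", "data": {
  "steps": [
    [0.001, 0, 0, 0, 0, 0],
    [0.001, 0, 0, 0, 0, 0],
    [0.001, 0, 0, 0, 0, 0]
  ]
}}

```text
time_s: 43.28
eef_pos: [0.5288, 0.1592, 0.0669]
tcp_rot: [0.03, 1.0, 0.001, 0.003]
ft_force: [8.6, -0.2, 0.3]
width: 0.0135
finger_force: 36.8
```

```bash
python3 - <<'E'
from h import *
im=wrist();sc=arm.get_image("scene")
b=np.hstack([cv2.resize(im["pixels"],(480,300)),cv2.resize(sc["pixels"][150:235,360:450],(318,300))])
save(dict(pixels=b),"c10.png")
s=arm.get_state();print(s["time_s"],s["eef_pos"],s["ft_force"],s["wrist_torque"])
E
```

```text
43.375 [0.52878029 0.15923042 0.0668641 ] [ 8.0503484  -0.42418182  0.67867008] [-0.14785097 -1.58859007 -0.30348775]
```

View pics/c10.png

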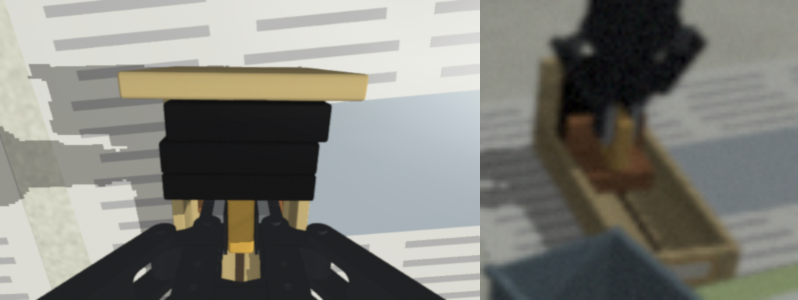

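The three tiles are stacked tight against the wall (rows 100–200 in the wrist view). Next: release and lift.

Call:
{"op": "play_rows", "data": {
  "steps": [
    [0, 0, 0, 0, 0, 0],
    [0, 0, 0, 0, 0, 0],
    [0, 0, 0, 0, 0, 0],
    [0, 0, -0.01, 0, 0, 0],
    [0, 0, -0.04, 0, 0, 0],
    [0, 0, -0.09, 0, 0, 0],
    [-0.04, 0, -0.13, 0, 0, 0],
    [-0.08, 0, -0.14, 0, 0, 0],
    [-0.08, 0, -0.14, 0, 0, 0],
    [-0.08, 0, -0.14, 0, 0, 0]
  ],
  "fingers": 0.6
}}

```text
time_s: 44.62
eef_pos: [0.6032, 0.1551, 0.2054]
tcp_rot: [0.029, 1.0, 0.0, -0.002]
ft_force: [-0.8, 0.3, -1.0]
width: 0.051
finger_force: 0.0
```

```bash
python3 - <<'E'
from h import *
np.set_printoptions(precision=4,suppress=True)
im=wrist();sc=arm.get_image("scene");s=arm.get_state();print(s["time_s"],s["eef_pos"],s["ft_force"],s["width"])
for k,z in (("follower_grip",.064),("tray_wall",.008),("follower",.008)):
  for c in (im,sc):
    for d in arm.mark_of(c,k)[:2]: print(k,round(d["p"],2),ray(c,d["position"],z)[:2])
b=np.hstack([cv2.resize(im["pixels"],(480,300)),cv2.resize(sc["pixels"][150:235,360:450],(318,300))])
save(dict(pixels=b),"c11.png")
E
```

```text
44.725 [0.603  0.1548 0.2051] [ 0.0109 -1.1269  0.4415] 0.05105880589253245
follower_grip 0.63 [0.5309 0.1603]
follower_grip 0.59 [0.5318 0.1579]
tray_wall 0.37 [0.4925 0.1601]
tray_wall 0.79 [0.4755 0.1498]
follower 0.73 [0.5044 0.1632]
follower 0.65 [ 0.7605 -0.1204]
follower 0.62 [0.5092 0.1648]
```

View pics/c11.png

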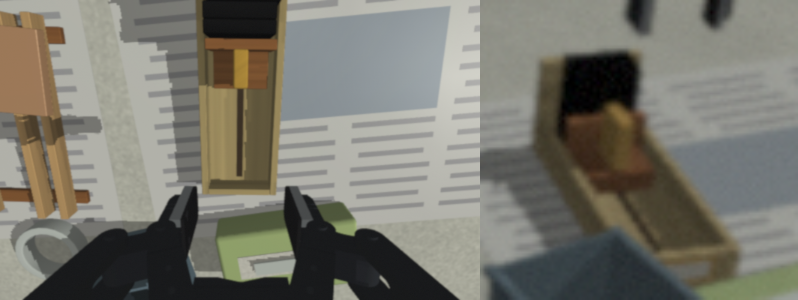

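The row is snug and upright, the follower stays put, and the gripper is clear. I'll hand it in.

```bash
python3 -c "
from plant import arm;print(arm.sign_off())"
```

```text
the job is handed in; nothing more can be done
None
```

I handed the job in after about 45 s of robot time. Three black tiles stand upright and snug between the tall wall and the follower. The fourth black tile, the unpainted tiles and the bystanders were left alone; sign-off returned no verdict.

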